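Read a cassette of sample jars and pack it in the transit case

ROBOT

A 6-joint arm with a two-finger parallel gripper is mounted at the origin on the work surface. World frame = base frame: x ahead of the robot, y to its left, z up, the work surface at z = 0. Lengths are in m, angles in degrees, forces in N, time in s.
With the tool pointing down it reaches from about 0.25 to 0.725 m from the base axis. Payload 9.7 kg.
Tool frame: the origin (TCP) lies between the finger pads, 19 mm behind the fingertips; this is the grasp point; z points along the fingers, y is the line along which they close (so a half turn about z gives the same grasp; the last joint's range is limited). The gripper opens to 85 mm and grips with 20 to 120 N. Pads are 22 mm wide; open, the fingers measure 114 mm over their backs; the gripper's body (76 mm by 85 mm) begins 54 mm behind the grasp point. The pads swing forward as they close: fully open they stand 13 mm farther back than shut.
Start: joints at [74.026, 4.979, 10.078, 95.1, 0, 90], TCP at [0.151, 0.529, 0.25] pointing down, gripper open.
Joint ranges: [-179.16, 179.16], [-48.56, 103.87], [-65.8, 70.77], [-126.05, 130.52], [-82.76, 87.17], [-180, 180]. Speed limits (degrees/s): [127.2, 127.2, 147.25, 180, 180, 180].

INTERFACE

Orientations are given as [roll, pitch, yaw] about the fixed x, y, z axes, in that order (R = Rz(yaw) Ry(pitch) Rx(roll)).
In Python, from workcell import bot gives the robot as it stands. The module is installed in compiled form; this text tells all that it offers.
- The arm moves only by the tool play_rows, never from a script. Its argument "increments" is a list of rows, each an object with "slide": the shift along the tool's x, y, z in mm, a list of three; "angular": the turn, a rotation vector about the tool's x, y, z in degrees, a list of three; "claw": the opening, from -1 (shut) to 1 (fully open). In form: [{"slide": [x, y, z], "angular": [rx, ry, rz], "claw": claw}, ...]. A call has 1 to 8 rows; each row shifts and turns the commanded pose from where the row before left it, along the tool's axes as they then stand; what a row does not reach is not made up. A row lasts 1/10 s, in which the tool goes at most 50 mm and 8.59 degrees, less where a joint would pass 70% of its speed; a pose out of reach is approached as far as the arm can. A call is refused whole if a number of a shift passes 50 or a number of a turn 8.59, either way. A call with a gripper value outside its range is refused whole. The fingers move at their own pace and stop on an object; "squeeze" is the grip in N (left out, the last holds). Time passes only in rows, so rows that do not move let the fingers close. It gives the time, the measured TCP pose, the force, the opening and the grip force at its end, in the units of the state.
- bot.get_obs(): the state, without advancing time (a new reading comes with each control period).
- bot.camera(name): name is "scene" or "top" or "wrist"; returns the picture (400x640x3 uint8, red, green, blue); there is no depth.
- bot.camera_info(name): a dict with "fovy" (degrees; the focal length in pixels is half the picture's height over the tangent of half this angle, whatever the lens; pixels are square), "cx", "cy" (the principal point, pixels), "R" (3x3) and "t" (3): a world point X has camera coordinates R X + t. Camera axes: x right, y down, z forward; pixel columns grow to the right and rows downward; lengths in m; the calibration is good to about 2 mm. A picture is of the moment at which its call begins: read the wrist's pose just before it. camera_info takes no time and is no camera call; for the wrist camera it gives the pose at the moment of the call.
- bot.job_done(): hands the job in; it is judged then, once.
The state is a dict: "time": time; "q": joint angles; "qd": joint speeds; "joint_efforts": joint torques, N m; "ee_pos": TCP position; "tcp_rot": TCP orientation; "wrist_force": force on the tool from outside, world axes, zero at the start; "torque": the same for the moment, N m; "opening": finger opening in m; "grasp_force": force on a finger pad.
Only numpy, scipy, OpenCV 4.12 (cv2) and the standard library are available. Lean on these libraries where they do the work, as an engineer would, in place of code of your own. Each camera call takes 0.05 s, during which the arm holds its last target. There are 200 camera calls.

TASK

Stand every sample jar upright in the pockets of the white cassette seated in the reader, then turn the handwheel clockwise (seen from above) through exactly one full revolution, so that the reading posts make one full pass along the jars. Only then press the spring latch in front of the cassette so that its front pops up, lift the cassette out by its handle with the jars in it, and set it down flat in the recess of the small orange transit case on the table. Leave the bottle, the beaker and the brass weight where they are.

Things in the scene. Friction and masses are not known exactly. Their poses are not given: they have to be found in the camera images.
- jar1: squat round sample jar, amber glass with a white cap, 34 mm diameter, 42 mm high, about 50 g, all jars alike, standing on the table at the start; 3 or all 4 of the four are present (absent: None); origin at the centre of its underside, z up
- jar2: squat round sample jar, amber glass with a white cap, 34 mm diameter, 42 mm high, about 50 g, all jars alike, standing on the table at the start; 3 or all 4 of the four are present (absent: None); origin at the centre of its underside, z up
- jar3: squat round sample jar, amber glass with a white cap, 34 mm diameter, 42 mm high, about 50 g, all jars alike, standing on the table at the start; 3 or all 4 of the four are present (absent: None); origin at the centre of its underside, z up
- jar4: squat round sample jar, amber glass with a white cap, 34 mm diameter, 42 mm high, about 50 g, all jars alike, standing on the table at the start; 3 or all 4 of the four are present (absent: None); origin at the centre of its underside, z up
- cassette: white tray 150 (its x) by 130 mm (its y), about 0.25 kg, seated in the reader at the start; origin at the centre of its underside. Floor 3 mm thick; rim and a cross of dividers (5 mm thick, along x = 0 and y = 0) rise to 15 mm above the underside: four pockets of about 69 by 59 mm, centres at (+-37, +-33) mm. A ledge on its front (-x) side is held down by the latch
- handle (a point): centre of the cassette's handle, 68 mm above the cassette's underside, on its middle, axes as the cassette's: a grey grip block 46 mm long (x), 14 mm thick (y), spanning 18 mm below to 17 mm above this point, on a web 8 mm thick. Pinch it across y from above, TCP at this point
- reader: fixed reader, black base plate; origin at table height under the dock's centre, x away from the robot, y towards the handwheel. The seated cassette has its underside about 36 mm above this origin and its axes parallel to these; metal guides around it (2 mm play) rise to 50 mm. Once unlatched, a spring plunger holds its front 12 mm up (0.09 rad slope), free to be lifted straight up
- posts (a point): middle, between two grey reading posts 86 mm high at y = +-90 mm on a carriage driven by the wheel, at table height: at first 105 mm behind (+x) the dock's centre, they run 150 mm forward (-x) along both sides of the cassette in one turn of the wheel
- latch (a joint): spring latch pressed down at its paddle: 0 at rest (rad), stop at 0.34; from about 0.25 on the cassette is free and its front pops up; springs back when let go. Up to about 10 N at the paddle
- paddle (a point): centre of the top face of the latch's dark steel paddle, 40 mm (y) by 41 mm (x), which peeks out under the front (robot) side of the cassette, its top 30 mm above the table; press it straight down by about 11 mm with closed fingers
- wheel (a joint): handwheel angle (rad), 0 at the start, grows clockwise seen from above; 6.28 is one full turn, stop at 7.78. Light friction, it stays where it is left
- wheel_axis (a point): point on the vertical axis of the handwheel (steel disc of 130 mm diameter, top face 60 mm above the table), 82 mm above the table, level with the middle of the crank knob
- crank (a point): middle of the crank knob, 82 mm above the table, moving with the wheel: upright black sleeve of 16 mm diameter, 38 mm high (63 to 101 mm above the table), free to spin on its pin, 48 mm from the wheel's axis, on the robot's side at the start
- case: fixed low orange transit case lined with black foam, 223 (x) by 203 mm (y) outside, rim 42 mm high; origin under its centre at table height. Its recess is 183 (x) by 163 mm (y), floor 6 mm above the table: the cassette goes in flat with its x along the case's x, either way round, with about 16 mm of play each side
- bottle: amber bottle, 60 mm diameter, 135 mm high, bystander; origin under its centre
- beaker: glass beaker, 66 mm diameter, 70 mm high, bystander; origin under its centre
- weight: brass balance weight, 36 mm diameter, 52 mm high, bystander; origin under its centre

How it is judged:
By the outcome, as a careful person would: the job done as asked, in the order asked, and still so for the second after the job is handed in, with the robot touching nothing.
Of jar1, jar2, jar3, jar4 only 3 to 4 are there at a start; the rules pass over those that are not, and their reading is None.
At some moment in a run one of jar1, jar2, jar3, jar4 may be knocked a few centimetres aside while the robot is not near it.
Once in a run the grip may slacken for a moment while it holds something.
It also fails if it takes over 208 s, if anything falls off the work surface, if the arm or the gripper's body presses on something with over 40 N, if the wrist force passes 120 N, or if a joint passes its speed limit or range.

## Working session

There is one attempt and no reset: what is moved stays moved. The work goes in short steps, Python scripts to look and compute and a tool call to move; the robot and the scene stay as the last step left them, time stands still between calls to the robot, and variables do not carry over. Pictures are saved under pics/ and viewed, at most 20 in all, crops included, and the job is handed in when it is done.

Besides the shell and the picture viewer there is one more tool, called after ">>>" by a JSON object that holds its "api" and its "payload", one argument or row to a line. play_rows: Moves the arm, as the interface text tells. Its arguments: {"type":"object","properties":{"increments":{"type":"array"},"squeeze":{"type":"number"}},"required":["increments"]}

```bash
mkdir -p pics; cat > h.py <<'E'
import numpy as np, cv2
from workcell import bot
def snap(name,fn):
    info=bot.camera_info(name); im=np.array(bot.camera(name)); cv2.imwrite('pics/'+fn+'.png',im[:,:,::-1]); return im,info
def ray(info,u,v,z):
    f=200/np.tan(np.radians(info['fovy'])/2); R=np.array(info['R']); t=np.array(info['t'])
    d=R.T@np.array([(u-info['cx'])/f,(v-info['cy'])/f,1]); c=-R.T@t
    return c+d*(z-c[2])/d[2]
def proj(info,X):
    f=200/np.tan(np.radians(info['fovy'])/2); p=np.array(info['R'])@np.array(X)+np.array(info['t'])
    return p[:2]/p[2]*f+[info['cx'],info['cy']]
E
python3 - <<'E'
from h import *
print(bot.get_obs())
for n in ('top','scene','wrist'):
    im,i=snap(n,n+'0'); print(n,i)
E
```

```text
{'time': 0.0, 'q': array([ 7.40263109e+01,  5.01146732e+00,  1.00337282e+01,  9.50991237e+01,
       -3.96312638e-04,  9.00016883e+01]), 'qd': array([ 0.07775053, -0.03313185,  0.06298664,  0.02712437, -0.0168076 ,
       -0.0058031 ]), 'joint_efforts': array([-3.22016807e-03, -5.20396650e+01,  4.64799249e+01,  1.63548131e-02,
       -1.76177346e-04,  1.47358247e-05]), 'ee_pos': array([0.1513031 , 0.52856587, 0.24927303]), 'tcp_rot': array([-1.79923137e+02,  3.98577204e-04,  1.64024623e+02]), 'wrist_force': array([-0.50422784,  0.64158722, -0.26861431]), 'torque': array([ 0.01146821, -0.05098843,  0.00107662]), 'grasp_force': 0.0, 'opening': 0.08546771336281209}
top {'fovy': 55.13906643917816, 'cx': 317.1848317783755, 'cy': 198.9850620481882, 'R': array([[ 0.04566308, -0.99894464, -0.00494876],
       [-0.97638868, -0.04358386, -0.2115788 ],
       [ 0.21113982,  0.01449325, -0.97734841]]), 't': array([0.01005057, 0.57783441, 0.97553453])}
scene {'fovy': 57.1331313656762, 'cx': 311.47647376228764, 'cy': 197.90000600111992, 'R': array([[ 0.77788468,  0.62829238,  0.01200452],
       [ 0.45980973, -0.55605863, -0.69236827],
       [-0.42833449,  0.54410247, -0.72144443]]), 't': array([-0.46171714, -0.16430881,  1.36527424])}
wrist {'fovy': 64.62870010597833, 'cx': 319.0688171497145, 'cy': 203.54369137214553, 'R': array([[ 2.74414356e-01,  9.61611470e-01,  3.76456643e-04],
       [ 9.12729352e-01, -2.60588092e-01,  3.14672809e-01],
       [ 3.02691082e-01, -8.60071331e-02, -9.49200127e-01]]), 't': array([-0.54994149, -0.04109261,  0.379656  ])}
```

View pics/top0.png

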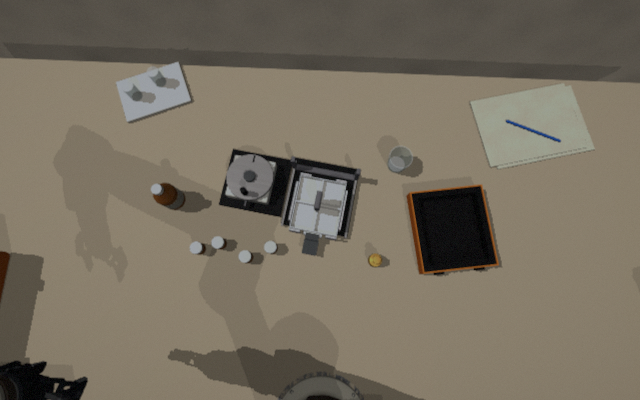

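View pics/scene0.png

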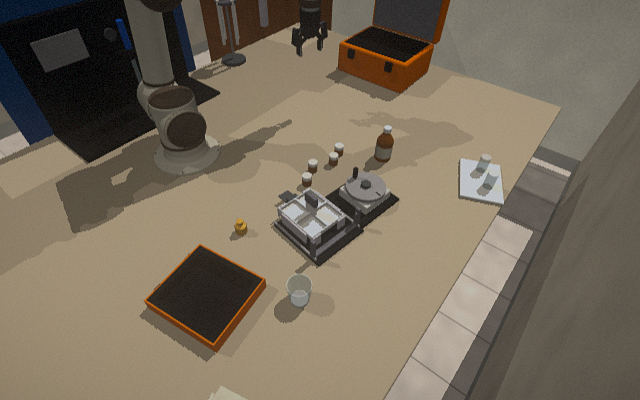

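The top view shows four jars at about (197,248), (219,243), (246,257) and (271,247). The reader is around (320,205), the wheel at (250,178) with its crank knob at (244,192), the paddle at (311,243) and the case at (452,230). Next I'll get masks and a closer crop.

```bash
python3 - <<'E'
from h import *
i=bot.camera_info('top'); im=cv2.imread('pics/top0.png')
cv2.imwrite('pics/crop0.png',cv2.resize(im[140:280,180:380],None,fx=4,fy=4,interpolation=cv2.INTER_CUBIC))
hsv=cv2.cvtColor(im,cv2.COLOR_BGR2HSV)
m=((hsv[...,1]<60)&(hsv[...,2]>130)).astype('uint8')
n,l,s,c=cv2.connectedComponentsWithStats(m)
for k in range(1,n):
    if 15<s[k,4]<4000 and 230<c[k,1]<270: print('jar',s[k],c[k],ray(i,*c[k],.042).round(4))
o=((hsv[...,0]<14)&(hsv[...,1]>180)&(hsv[...,2]>90)).astype('uint8'); o[:,:395]=0;o[:,510:]=0
pts=cv2.findNonZero(o); W=np.array([ray(i,*p[0],.042)[:2] for p in pts],dtype=np.float32)
r=cv2.minAreaRect(W); print('case',r)
y=((hsv[...,0]>15)&(hsv[...,0]<30)&(hsv[...,1]>160)&(hsv[...,2]>100)).astype('uint8')
n,l,s,c=cv2.connectedComponentsWithStats(y)
print('wt',[(s[k],ray(i,*c[k],.03).round(3)) for k in range(1,n) if s[k,4]>20])
print(ray(i,167,195,.0).round(3),ray(i,155,190,.135).round(3),ray(i,400,160,.04).round(3))
E
```

```text
jar [210 236  13  13 122] [216.59016393 241.48360656] [0.4517 0.3024 0.042 ]
jar [ 84 242   3   9  16] [ 84.75 246.75] [0.4215 0.6566 0.042 ]
jar [238 250  13  13 129] [243.82170543 255.75968992] [0.4169 0.2256 0.042 ]
jar [108 254   5   7  18] [110.38888889 257.38888889] [0.3964 0.5828 0.042 ]
case ((0.5157672166824341, -0.3299880027770996), (0.22040782868862152, 0.21090808510780334), 9.030338287353516)
wt []
[0.583 0.471 0.   ] [0.566 0.446 0.135] [ 0.705 -0.192  0.04 ]
```

View pics/crop0.png

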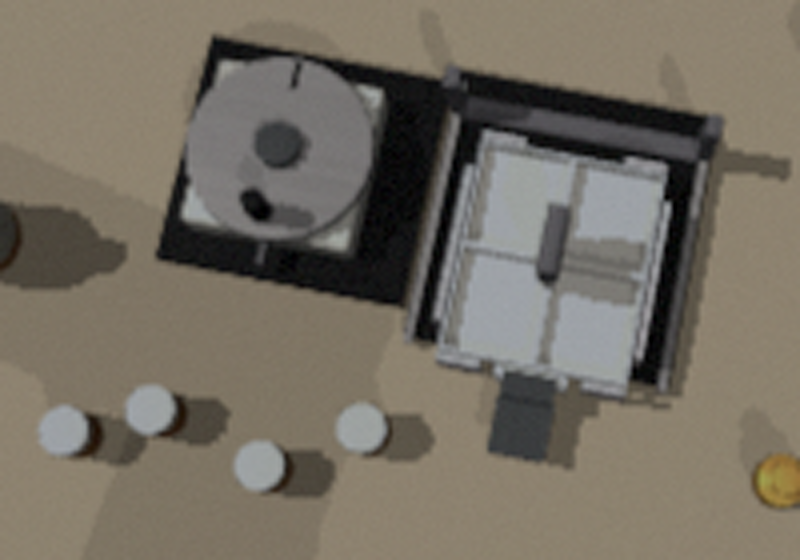

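Crop (4x): caps at (67,430), (152,410), (260,466) and (362,429). Cassette rim corners are (485,132), (667,168), (625,392) and (437,360). The wheel disc is centred at (282,148), the knob top is at (255,200), and the paddle is at (522,418).

```bash
python3 - <<'E'
from h import *
i=bot.camera_info('top')
def P(u,v,z): return ray(i,(u+.5)/4-.5+180,(v+.5)/4-.5+140,z)[:2]
for n,(u,v,z) in dict(j1=(67,430,.042),j2=(152,410,.042),j3=(260,466,.042),j4=(362,429,.042),wheel=(280,148,.06),knobtop=(250,197,.101),knobbase=(263,212,.063),pad=(522,420,.03),handA=(558,206,.121),handB=(548,275,.121),postL=(452,75,.086),postR=(712,128,.086)).items(): print(n,P(u,v,z).round(4))
c=np.array([P(*p,.051) for p in [(485,132),(667,168),(625,392),(437,360)]]); print(c,c.mean(0))
for a,b in [(0,3),(1,2)]: d=c[a]-c[b]; print(np.linalg.norm(d),np.degrees(np.arctan2(d[1],d[0])))
d=c[3]-c[2]; print(np.linalg.norm(d),np.degrees(np.arctan2(d[1],d[0]))-90)
for p in [(413,192),(481,186),(496,266),(420,273)]: print(ray(i,*p,.042).round(4))
E
```

```text
j1 [0.4341 0.3553]
j2 [0.4501 0.2994]
j3 [0.4161 0.2233]
j4 [0.4438 0.1569]
wheel [0.6318 0.2247]
knobtop [0.5866 0.2333]
knobbase [0.5855 0.2319]
pad [0.4558 0.05  ]
handA [0.5848 0.0312]
handB [0.5396 0.0355]
postL [0.681  0.1073]
postR [ 0.6515 -0.0692]
[[ 0.65199279  0.08498734]
 [ 0.6317628  -0.04205603]
 [ 0.4756042  -0.01855628]
 [ 0.4914476   0.10855109]] [0.56270185 0.03323153]
0.16226524087245117 -8.349873755899095
0.1579168992459928 -8.558019991617597
0.12809097447325227 -7.105032962201875
[ 0.6127 -0.2277  0.042 ]
[ 0.6382 -0.4161  0.042 ]
[ 0.4204 -0.4461  0.042 ]
[ 0.393  -0.2446  0.042 ]
```

>>> {"api": "play_rows", "payload": {
  "increments": [
    {"slide":[0,0,0],"angular":[0,0,8.23],"claw":0.6},
    {"slide":[0,0,0],"angular":[0,0,8.23],"claw":0.6},
    {"slide":[0,0,0],"angular":[0,0,8.23],"claw":0.6},
    {"slide":[0,0,0],"angular":[0,0,8.23],"claw":0.6},
    {"slide":[0,0,0],"angular":[0,0,8.23],"claw":0.6}
  ]
}}

```text
time: 0.65
ee_pos: [0.1513, 0.5287, 0.2497]
tcp_rot: [-180.0, 0.0, 122.5]
wrist_force: [-0.6, -0.1, 0.4]
opening: 0.0685
grasp_force: 0.0
```

>>> {"api": "play_rows", "payload": {
  "increments": [
    {"slide":[0,0,0],"angular":[0,0,8.23],"claw":0.6},
    {"slide":[0,0,0],"angular":[0,0,8.23],"claw":0.6},
    {"slide":[0,0,0],"angular":[0,0,8.23],"claw":0.6},
    {"slide":[0,0,0],"angular":[0,0,8.23],"claw":0.6},
    {"slide":[0,0,0],"angular":[0,0,8.23],"claw":0.6}
  ]
}}

```text
time: 1.15
ee_pos: [0.1513, 0.5287, 0.2497]
tcp_rot: [-180.0, 0.0, 81.4]
wrist_force: [0.4, 0.4, -0.1]
opening: 0.068
grasp_force: 0.0
```

>>> {"api": "play_rows", "payload": {
  "increments": [
    {"slide":[-27,28.6,7.5],"angular":[0,0,0],"claw":0.6},
    {"slide":[-27,28.6,7.5],"angular":[0,0,0],"claw":0.6},
    {"slide":[-27,28.6,7.5],"angular":[0,0,0],"claw":0.6},
    {"slide":[-27,28.6,7.5],"angular":[0,0,0],"claw":0.6},
    {"slide":[-27,28.6,7.5],"angular":[0,0,0],"claw":0.6},
    {"slide":[-27,28.6,7.5],"angular":[0,0,0],"claw":0.6}
  ]
}}

```text
time: 1.75
ee_pos: [0.2985, 0.3424, 0.2045]
tcp_rot: [180.0, 0.0, 81.7]
wrist_force: [0.7, 0.7, -0.0]
opening: 0.0686
grasp_force: 0.0
```

>>> {"api": "play_rows", "payload": {
  "increments": [
    {"slide":[-27,28.6,7.5],"angular":[0,0,0],"claw":0.6},
    {"slide":[-27,28.6,7.5],"angular":[0,0,0],"claw":0.6},
    {"slide":[-27,28.6,7.5],"angular":[0,0,0],"claw":0.6},
    {"slide":[-27,28.6,7.5],"angular":[0,0,0],"claw":0.6},
    {"slide":[-27,28.6,7.5],"angular":[0,0,0],"claw":0.6},
    {"slide":[-27,28.6,7.5],"angular":[0,0,0],"claw":0.6},
    {"slide":[0,0,0],"angular":[0,0,0],"claw":0.6},
    {"slide":[0,0,0],"angular":[0,0,0],"claw":0.6}
  ]
}}

```text
time: 2.55
ee_pos: [0.4444, 0.1581, 0.1596]
tcp_rot: [-179.9, 0.0, 81.6]
wrist_force: [0.0, 0.8, -0.0]
opening: 0.0683
grasp_force: 0.0
```

```bash
cat >> h.py <<'E'
from scipy.spatial.transform import Rotation as Ro
def to(*targets):
    o=bot.get_obs(); p=np.array(o['ee_pos']); R=Ro.from_euler('xyz',o['tcp_rot'],degrees=True)
    print('t',round(o['time'],1),'p',p.round(4),'rpy',np.round(o['tcp_rot'],1),'open',round(o['opening'],4),'gf',round(o['grasp_force'],1),'F',np.round(o['wrist_force'],1))
    for T in targets: print('  to',np.round(T,4),'tool mm',(R.inv().apply(np.array(T)-p)*1000).round(1)); p=np.array(T)
def jars(fn):
    im,i=snap('top',fn); h=cv2.cvtColor(im,cv2.COLOR_RGB2HSV)
    m=((h[...,1]<70)&(h[...,2]>115)).astype('uint8'); n,l,s,c=cv2.connectedComponentsWithStats(m)
    for k in range(1,n):
        if 60<s[k,4]<200: print('cap?',s[k],ray(i,*c[k],.042)[:2].round(4))
E
python3 - <<'E'
from h import *
to((.4438,.1569,.16)); snap('wrist','w1'); jars('t1')
E
```

```text
t 2.5 p [0.4444 0.1581 0.1596] rpy [-179.9    0.    81.6] open 0.0683 gf 0.0 F [ 0.   0.8 -0. ]
  to [0.4438 0.1569 0.16  ] tool mm [-1.3 -0.4 -0.4]
cap? [389 156  15  14 154] [ 0.695  -0.1803]
```

View pics/w1.png

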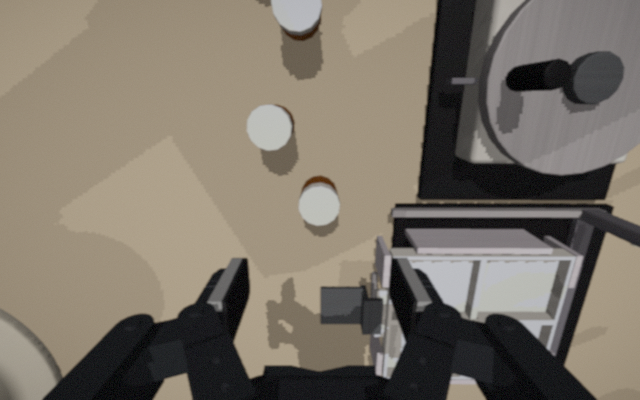

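Wrist view: three caps at (319,204), (269,127) and (298,10), the paddle at (342,305), and the knob and hub on the wheel at the upper right.

```bash
python3 - <<'E'
from h import *
i=bot.camera_info('wrist'); print('cam',-np.array(i['R']).T@np.array(i['t']))
for u,v,z in [(319,204,.042),(269,127,.042),(298,10,.042),(342,305,.03),(600,75,.101),(480,125,.06),(525,75,.101)]: print(u,v,ray(i,u,v,z).round(4))
for X in [(.4438,.1569,.042),(.4161,.2233,.042),(.4444,.1581,.1596)]: print(proj(i,X))
E
```

```text
cam [0.4556017  0.23913186 0.28428289]
319 204 [0.444  0.1596 0.042 ]
269 127 [0.4157 0.225  0.042 ]
298 10 [0.4496 0.2975 0.042 ]
342 305 [0.4506 0.0529 0.03  ]
600 75 [0.6069 0.2298 0.101 ]
480 125 [0.5631 0.2066 0.06  ]
525 75 [0.567  0.2356 0.101 ]
[319.23802514 207.21215067]
[269.98732671 129.17165363]
[320.20583164 288.30669206]
```

>>> {"api": "play_rows", "payload": {
  "increments": [
    {"slide":[0,0,25],"angular":[0,0,0],"claw":0.6},
    {"slide":[0,0,25],"angular":[0,0,0],"claw":0.6},
    {"slide":[0,0,25],"angular":[0,0,0],"claw":0.6},
    {"slide":[0,0,25],"angular":[0,0,0],"claw":0.6},
    {"slide":[0,0,24],"angular":[0,0,0],"claw":0.6},
    {"slide":[0,0,0],"angular":[0,0,0],"claw":0.6}
  ]
}}

```text
time: 3.25
ee_pos: [0.442, 0.1592, 0.0334]
tcp_rot: [-179.8, 0.1, 81.8]
wrist_force: [-0.2, 0.2, -0.2]
opening: 0.0682
grasp_force: 0.0
```

>>> {"api": "play_rows", "payload": {
  "increments": [
    {"slide":[0,0,0],"angular":[0,0,0],"claw":-0.5},
    {"slide":[0,0,0],"angular":[0,0,0],"claw":-0.5},
    {"slide":[0,0,0],"angular":[0,0,0],"claw":-0.5},
    {"slide":[0,0,0],"angular":[0,0,0],"claw":-0.5},
    {"slide":[0,0,0],"angular":[0,0,0],"claw":-0.5},
    {"slide":[0,0,0],"angular":[0,0,0],"claw":-0.5}
  ],
  "squeeze": 40
}}

```text
time: 3.85
ee_pos: [0.4452, 0.1594, 0.0379]
tcp_rot: [179.9, -0.1, 81.7]
wrist_force: [-2.9, 1.6, 6.7]
opening: 0.0328
grasp_force: 39.6
```

>>> {"api": "play_rows", "payload": {
  "increments": [
    {"slide":[0,0,-20],"angular":[0,0,0],"claw":-0.5},
    {"slide":[0,0,-30],"angular":[0,0,0],"claw":-0.5},
    {"slide":[0,0,-30],"angular":[0,0,0],"claw":-0.5},
    {"slide":[0,0,-30],"angular":[0,0,0],"claw":-0.5},
    {"slide":[0,0,-30],"angular":[0,0,0],"claw":-0.5},
    {"slide":[0,0,0],"angular":[0,0,0],"claw":-0.5}
  ]
}}

```text
time: 4.45
ee_pos: [0.446, 0.1593, 0.181]
tcp_rot: [179.6, -0.2, 81.7]
wrist_force: [-1.2, 0.6, -0.1]
opening: 0.0322
grasp_force: 39.8
```

```bash
python3 - <<'E'
from h import *
D=np.array([.5623,.034]); a=np.radians(-8.3); R=np.array([[np.cos(a),-np.sin(a)],[np.sin(a),np.cos(a)]])
for x in (.040,-.038):
    for y in (.034,-.034):
        q=D+R@[x,y]; print(x,y); to((q[0],q[1],.176),(q[0],q[1],.078))
E
```

```text
0.04 0.034
t 4.5 p [0.446  0.1593 0.181 ] rpy [179.6  -0.2  81.7] open 0.0322 gf 39.8 F [-1.2  0.6 -0.1]
  to [0.6068 0.0619 0.176 ] tool mm [-73.3 173.1   5.9]
  to [0.6068 0.0619 0.078 ] tool mm [-0.3 -0.6 98. ]
0.04 -0.034
t 4.5 p [0.446  0.1593 0.181 ] rpy [179.6  -0.2  81.7] open 0.0322 gf 39.8 F [-1.2  0.6 -0.1]
  to [ 0.597  -0.0054  0.176 ] tool mm [-141.3  173.1    5.7]
  to [ 0.597  -0.0054  0.078 ] tool mm [-0.3 -0.6 98. ]
-0.038 0.034
t 4.5 p [0.446  0.1593 0.181 ] rpy [179.6  -0.2  81.7] open 0.0322 gf 39.8 F [-1.2  0.6 -0.1]
  to [0.5296 0.0731 0.176 ] tool mm [-73.3  95.1   5.4]
  to [0.5296 0.0731 0.078 ] tool mm [-0.3 -0.6 98. ]
-0.038 -0.034
t 4.5 p [0.446  0.1593 0.181 ] rpy [179.6  -0.2  81.7] open 0.0322 gf 39.8 F [-1.2  0.6 -0.1]
  to [0.5198 0.0058 0.176 ] tool mm [-141.3   95.1    5.2]
  to [0.5198 0.0058 0.078 ] tool mm [-0.3 -0.6 98. ]
```

>>> {"api": "play_rows", "payload": {
  "increments": [
    {"slide":[-23.5,28.8,0.5],"angular":[0,0,0],"claw":-0.5},
    {"slide":[-23.5,28.8,0.5],"angular":[0,0,0],"claw":-0.5},
    {"slide":[-23.5,28.8,0.5],"angular":[0,0,0],"claw":-0.5},
    {"slide":[-23.5,28.8,0.5],"angular":[0,0,0],"claw":-0.5},
    {"slide":[-23.5,28.8,0.5],"angular":[0,0,0],"claw":-0.5},
    {"slide":[-23.5,28.8,0.5],"angular":[0,0,0],"claw":-0.5},
    {"slide":[0,0,0],"angular":[0,0,0],"claw":-0.5}
  ]
}}

```text
time: 5.15
ee_pos: [0.5969, -0.0086, 0.1716]
tcp_rot: [-180.0, 0.0, 81.5]
wrist_force: [-0.9, -0.3, -0.6]
opening: 0.0329
grasp_force: 40.0
```

>>> {"api": "play_rows", "payload": {
  "increments": [
    {"slide":[0,0,25],"angular":[0,0,0],"claw":-0.5},
    {"slide":[0,0,25],"angular":[0,0,0],"claw":-0.5},
    {"slide":[0,0,25],"angular":[0,0,0],"claw":-0.5},
    {"slide":[0,0,14],"angular":[0,0,0],"claw":-0.5},
    {"slide":[0,0,0],"angular":[0,0,0],"claw":-0.5},
    {"slide":[0,0,0],"angular":[0,0,0],"claw":-0.5}
  ]
}}

```text
time: 5.75
ee_pos: [0.5952, -0.0055, 0.0849]
tcp_rot: [180.0, -0.0, 81.7]
wrist_force: [0.5, 0.4, -0.3]
opening: 0.0332
grasp_force: 40.0
```

```bash
python3 - <<'E'
from h import *
to((.597,-.0054,.078)); im,i=snap('top','t2'); cv2.imwrite('pics/c2.png',cv2.resize(im[150:270,190:390,::-1],None,fx=3,fy=3))
E
```

```text
t 5.8 p [ 0.5952 -0.0055  0.0849] rpy [180.   -0.   81.7] open 0.0332 gf 40.0 F [ 0.5  0.4 -0.3]
  to [ 0.597  -0.0054  0.078 ] tool mm [0.3 1.7 6.9]
```

>>> {"api": "play_rows", "payload": {
  "increments": [
    {"slide":[0,1,4],"angular":[0,0,0],"claw":-0.5},
    {"slide":[0,0,3],"angular":[0,0,0],"claw":-0.5},
    {"slide":[0,0,0],"angular":[0,0,0],"claw":-0.5},
    {"slide":[0,0,0],"angular":[0,0,0],"claw":-0.5}
  ]
}}

```text
time: 6.2
ee_pos: [0.5961, -0.0058, 0.0771]
tcp_rot: [180.0, 0.0, 81.7]
wrist_force: [-0.5, 0.2, 0.1]
opening: 0.0327
grasp_force: 40.1
```

>>> {"api": "play_rows", "payload": {
  "increments": [
    {"slide":[0,0,0],"angular":[0,0,0],"claw":0.1},
    {"slide":[0,0,0],"angular":[0,0,0],"claw":0.15},
    {"slide":[0,0,0],"angular":[0,0,0],"claw":0.15},
    {"slide":[0,0,0],"angular":[0,0,0],"claw":0.15}
  ]
}}

```text
time: 6.6
ee_pos: [0.5961, -0.0058, 0.077]
tcp_rot: [180.0, 0.0, 81.7]
wrist_force: [0.3, 0.0, -0.6]
opening: 0.049
grasp_force: 0.0
```

>>> {"api": "play_rows", "payload": {
  "increments": [
    {"slide":[0,0,-20],"angular":[0,0,0],"claw":0.15},
    {"slide":[0,0,-30],"angular":[0,0,0],"claw":0.15},
    {"slide":[0,0,-30],"angular":[0,0,0],"claw":0.15},
    {"slide":[0,0,-20],"angular":[0,0,0],"claw":0.15},
    {"slide":[0,0,0],"angular":[0,0,0],"claw":0.15}
  ]
}}

```text
time: 7.1
ee_pos: [0.5973, -0.0058, 0.1805]
tcp_rot: [179.7, -0.0, 81.7]
wrist_force: [-0.5, 0.1, 0.3]
opening: 0.049
grasp_force: 0.0
```

```bash
python3 - <<'E'
from h import *
o=bot.get_obs(); print(o['time'],o['ee_pos'])
im,i=snap('wrist','w2')
h=cv2.cvtColor(im,cv2.COLOR_RGB2HSV)
j,_=snap('top','t3')
a=cv2.resize(j[150:270,190:390],(600,360)); b=cv2.resize(im,(600,375))
cv2.imwrite('pics/m3.png',np.vstack([a,b])[:,:,::-1][:600] if 0 else np.hstack([cv2.resize(a,(400,240)),cv2.resize(b,(384,240))])[:,:,::-1])
E
```

```text
7.1 [ 0.59726221 -0.00579542  0.18045777]
```

View pics/m3.png

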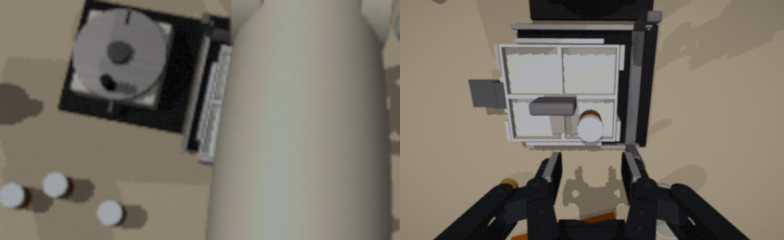

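The view shows jar4 standing in the rear-right pocket. The other three are in place, as far as I can see.

```bash
cat >> h.py <<'E'
def jars(fn):
    im,i=snap('top',fn); h=cv2.cvtColor(im,cv2.COLOR_RGB2HSV); out=[]
    g=cv2.GaussianBlur(h,(3,3),0); m=((g[...,1]<45)&(g[...,2]>120)).astype('uint8'); n,l,s,c=cv2.connectedComponentsWithStats(m)
    for k in range(1,n):
        X=ray(i,*c[k],.042)[:2]
        if 50<s[k,4]<220 and s[k,2]<18 and s[k,3]<18: print('cap?',c[k].round(1),s[k,4],X.round(4)); out.append(X)
    return out
E
python3 - <<'E'
from h import *
jars('t4'); i=bot.camera_info('wrist')
c=np.array([ray(i,u*1.667,v*1.667,.051)[:2] for u,v in [(100,46),(223,46),(217,138),(107,140)]]); print(c.round(4),c.mean(0))
im=cv2.imread('pics/t3.png'); h=cv2.cvtColor(im,cv2.COLOR_BGR2HSV)
print([h[int(v),int(u)] for u,v in [(190+13/2,150+195/2),(190+55/2,150+185/2),(190+110/2,150+213/2)]] )
to((.416,.2245,.18),(.416,.2245,.0365))
E
```

```text
cap? [239.2 160. ] 67 [0.684  0.2618]
cap? [396.  162.8] 100 [ 0.6952 -0.1805]
cap? [155.  188.1] 103 [0.592 0.489]
cap? [216.4 241.1] 138 [0.4526 0.303 ]
cap? [194.7 247.1] 147 [0.4341 0.3599]
cap? [243.7 255.8] 148 [0.4169 0.2259]
[[ 0.499   0.1056]
 [ 0.6477  0.084 ]
 [ 0.6282 -0.0361]
 [ 0.4723 -0.0168]] [0.56178168 0.03417511]
[array([103,  11, 165], dtype=uint8), array([105,   6, 161], dtype=uint8), array([102,  15, 166], dtype=uint8)]
t 7.2 p [ 0.5958 -0.0058  0.1761] rpy [-179.9    0.    81.7] open 0.0493 gf 0.0 F [ 0.3  0.5 -0.2]
  to [0.416  0.2245 0.18  ] tool mm [ 202.  -211.1   -3.8]
  to [0.416  0.2245 0.0365] tool mm [0.000e+00 1.000e-01 1.435e+02]
```

>>> {"api": "play_rows", "payload": {
  "increments": [
    {"slide":[25.2,-26.4,-0.5],"angular":[0,0,0],"claw":0.6},
    {"slide":[25.2,-26.4,-0.5],"angular":[0,0,0],"claw":0.6},
    {"slide":[25.2,-26.4,-0.5],"angular":[0,0,0],"claw":0.6},
    {"slide":[25.2,-26.4,-0.5],"angular":[0,0,0],"claw":0.6},
    {"slide":[25.2,-26.4,-0.5],"angular":[0,0,0],"claw":0.6},
    {"slide":[25.2,-26.4,-0.5],"angular":[0,0,0],"claw":0.6},
    {"slide":[25.2,-26.4,-0.5],"angular":[0,0,0],"claw":0.6},
    {"slide":[25.2,-26.4,-0.5],"angular":[0,0,0],"claw":0.6}
  ]
}}

```text
time: 8.05
ee_pos: [0.4145, 0.2248, 0.1796]
tcp_rot: [-179.9, 0.1, 81.7]
wrist_force: [0.5, 0.6, -0.1]
opening: 0.0685
grasp_force: 0.0
```

>>> {"api": "play_rows", "payload": {
  "increments": [
    {"slide":[0,0,0],"angular":[0,0,0],"claw":0.6},
    {"slide":[0,0,24],"angular":[0,0,0],"claw":0.6},
    {"slide":[0,0,24],"angular":[0,0,0],"claw":0.6},
    {"slide":[0,0,24],"angular":[0,0,0],"claw":0.6},
    {"slide":[0,0,24],"angular":[0,0,0],"claw":0.6},
    {"slide":[0,0,24],"angular":[0,0,0],"claw":0.6},
    {"slide":[0,0,23],"angular":[0,0,0],"claw":0.6},
    {"slide":[0,0,0],"angular":[0,0,0],"claw":0.6}
  ]
}}

```text
time: 8.85
ee_pos: [0.414, 0.2224, 0.0341]
tcp_rot: [-179.7, 0.2, 81.7]
wrist_force: [-1.1, 0.4, -0.7]
opening: 0.0686
grasp_force: 0.0
```

>>> {"api": "play_rows", "payload": {
  "increments": [
    {"slide":[0,0,0],"angular":[0,0,0],"claw":-0.5},
    {"slide":[0,0,0],"angular":[0,0,0],"claw":-0.5},
    {"slide":[0,0,0],"angular":[0,0,0],"claw":-0.5},
    {"slide":[0,0,0],"angular":[0,0,0],"claw":-0.5},
    {"slide":[0,0,0],"angular":[0,0,0],"claw":-0.5},
    {"slide":[0,0,0],"angular":[0,0,0],"claw":-0.5}
  ],
  "squeeze": 40
}}

```text
time: 9.45
ee_pos: [0.4169, 0.2244, 0.0394]
tcp_rot: [179.9, -0.1, 81.7]
wrist_force: [-0.3, -0.7, 7.3]
opening: 0.0326
grasp_force: 39.9
```

>>> {"api": "play_rows", "payload": {
  "increments": [
    {"slide":[0,0,-20],"angular":[0,0,0],"claw":-0.5},
    {"slide":[0,0,-30],"angular":[0,0,0],"claw":-0.5},
    {"slide":[0,0,-30],"angular":[0,0,0],"claw":-0.5},
    {"slide":[0,0,-30],"angular":[0,0,0],"claw":-0.5},
    {"slide":[0,0,-30],"angular":[0,0,0],"claw":-0.5},
    {"slide":[0,0,0],"angular":[0,0,0],"claw":-0.5},
    {"slide":[0,0,0],"angular":[0,0,0],"claw":-0.5}
  ]
}}

```text
time: 10.15
ee_pos: [0.4163, 0.2243, 0.1785]
tcp_rot: [179.9, -0.0, 81.7]
wrist_force: [-0.2, 0.3, -0.8]
opening: 0.0324
grasp_force: 39.8
```

```bash
python3 - <<'E'
from h import *
to((.6068,.0619,.176),(.6068,.0619,.078))
E
```

```text
t 10.2 p [0.4163 0.2243 0.1785] rpy [179.9  -0.   81.7] open 0.0324 gf 39.8 F [-0.2  0.3 -0.8]
  to [0.6068 0.0619 0.176 ] tool mm [-133.3  211.8    2.6]
  to [0.6068 0.0619 0.078 ] tool mm [-0.1 -0.1 98. ]
```

>>> {"api": "play_rows", "payload": {
  "increments": [
    {"slide":[-19,30.3,0.3],"angular":[0,0,0],"claw":-0.5},
    {"slide":[-19,30.3,0.3],"angular":[0,0,0],"claw":-0.5},
    {"slide":[-19,30.3,0.3],"angular":[0,0,0],"claw":-0.5},
    {"slide":[-19,30.3,0.3],"angular":[0,0,0],"claw":-0.5},
    {"slide":[-19,30.3,0.3],"angular":[0,0,0],"claw":-0.5},
    {"slide":[-19,30.3,0.3],"angular":[0,0,0],"claw":-0.5},
    {"slide":[-19,30.3,0.3],"angular":[0,0,0],"claw":-0.5},
    {"slide":[0,0,0],"angular":[0,0,0],"claw":-0.5}
  ]
}}

```text
time: 10.95
ee_pos: [0.6084, 0.0592, 0.173]
tcp_rot: [-179.8, 0.1, 81.6]
wrist_force: [-0.1, 0.2, -1.3]
opening: 0.0324
grasp_force: 40.0
```

>>> {"api": "play_rows", "payload": {
  "increments": [
    {"slide":[0,0,0],"angular":[0,0,0],"claw":-0.5},
    {"slide":[0,0,25],"angular":[0,0,0],"claw":-0.5},
    {"slide":[0,0,25],"angular":[0,0,0],"claw":-0.5},
    {"slide":[0,0,25],"angular":[0,0,0],"claw":-0.5},
    {"slide":[0,0,14],"angular":[0,0,0],"claw":-0.5},
    {"slide":[0,0,0],"angular":[0,0,0],"claw":-0.5},
    {"slide":[0,0,0],"angular":[0,0,0],"claw":-0.5}
  ]
}}

```text
time: 11.65
ee_pos: [0.6067, 0.0624, 0.0876]
tcp_rot: [180.0, -0.0, 81.8]
wrist_force: [1.0, 0.4, 0.1]
opening: 0.033
grasp_force: 40.0
```

```bash
python3 - <<'E'
from h import *
to((.6068,.0619,.0785))
E
```

```text
t 11.7 p [0.6067 0.0624 0.0876] rpy [180.   -0.   81.8] open 0.033 gf 40.0 F [1.  0.4 0.1]
  to [0.6068 0.0619 0.0785] tool mm [-0.5  0.2  9.1]
```

>>> {"api": "play_rows", "payload": {
  "increments": [
    {"slide":[0,0,5],"angular":[0,0,0],"claw":-0.5},
    {"slide":[0,0,4],"angular":[0,0,0],"claw":-0.5},
    {"slide":[0,0,0],"angular":[0,0,0],"claw":-0.5},
    {"slide":[0,0,0],"angular":[0,0,0],"claw":-0.5}
  ]
}}

```text
time: 12.05
ee_pos: [0.6073, 0.062, 0.0786]
tcp_rot: [179.9, -0.0, 81.7]
wrist_force: [1.9, 0.8, 2.6]
opening: 0.0327
grasp_force: 40.1
```

>>> {"api": "play_rows", "payload": {
  "increments": [
    {"slide":[0,0,0],"angular":[0,0,0],"claw":0.1},
    {"slide":[0,0,0],"angular":[0,0,0],"claw":0.15},
    {"slide":[0,0,0],"angular":[0,0,0],"claw":0.15},
    {"slide":[0,0,0],"angular":[0,0,0],"claw":0.15}
  ]
}}

```text
time: 12.45
ee_pos: [0.6067, 0.0619, 0.0778]
tcp_rot: [-180.0, 0.0, 81.7]
wrist_force: [1.0, 0.0, 0.5]
opening: 0.0491
grasp_force: 0.0
```

>>> {"api": "play_rows", "payload": {
  "increments": [
    {"slide":[0,0,-20],"angular":[0,0,0],"claw":0.15},
    {"slide":[0,0,-30],"angular":[0,0,0],"claw":0.15},
    {"slide":[0,0,-30],"angular":[0,0,0],"claw":0.15},
    {"slide":[0,0,-20],"angular":[0,0,0],"claw":0.15},
    {"slide":[0,0,0],"angular":[0,0,0],"claw":0.15},
    {"slide":[0,0,0],"angular":[0,0,0],"claw":0.15}
  ]
}}

```text
time: 13.05
ee_pos: [0.6069, 0.062, 0.1777]
tcp_rot: [180.0, -0.0, 81.7]
wrist_force: [0.1, 0.3, -0.1]
opening: 0.0489
grasp_force: 0.0
```

```bash
python3 - <<'E'
from h import *
snap('wrist','w5'); jars('t5'); to((.451,.301,.18),(.451,.301,.0385))
E
```

```text
cap? [155.  188.1] 103 [0.592 0.489]
cap? [216.5 241.2] 137 [0.4525 0.3028]
cap? [194.7 247. ] 144 [0.4341 0.3599]
t 13.2 p [0.6064 0.0619 0.1765] rpy [-179.9    0.    81.7] open 0.0492 gf 0.0 F [ 0.  -0.8 -0.1]
  to [0.451 0.301 0.18 ] tool mm [ 214.3 -188.2   -3.3]
  to [0.451  0.301  0.0385] tool mm [1.000e-01 3.000e-01 1.415e+02]
```

>>> {"api": "play_rows", "payload": {
  "increments": [
    {"slide":[26.8,-23.5,-0.4],"angular":[0,0,0],"claw":0.6},
    {"slide":[26.8,-23.5,-0.4],"angular":[0,0,0],"claw":0.6},
    {"slide":[26.8,-23.5,-0.4],"angular":[0,0,0],"claw":0.6},
    {"slide":[26.8,-23.5,-0.4],"angular":[0,0,0],"claw":0.6},
    {"slide":[26.8,-23.5,-0.4],"angular":[0,0,0],"claw":0.6},
    {"slide":[26.8,-23.5,-0.4],"angular":[0,0,0],"claw":0.6},
    {"slide":[26.8,-23.5,-0.4],"angular":[0,0,0],"claw":0.6},
    {"slide":[26.8,-23.5,-0.4],"angular":[0,0,0],"claw":0.6}
  ]
}}

```text
time: 13.95
ee_pos: [0.4503, 0.302, 0.1798]
tcp_rot: [-179.9, 0.1, 81.7]
wrist_force: [-0.0, 0.3, 0.2]
opening: 0.0684
grasp_force: 0.0
```

>>> {"api": "play_rows", "payload": {
  "increments": [
    {"slide":[0,0,0],"angular":[0,0,0],"claw":0.6},
    {"slide":[0,0,24],"angular":[0,0,0],"claw":0.6},
    {"slide":[0,0,24],"angular":[0,0,0],"claw":0.6},
    {"slide":[0,0,24],"angular":[0,0,0],"claw":0.6},
    {"slide":[0,0,24],"angular":[0,0,0],"claw":0.6},
    {"slide":[0,0,24],"angular":[0,0,0],"claw":0.6},
    {"slide":[0,0,22],"angular":[0,0,0],"claw":0.6},
    {"slide":[0,0,0],"angular":[0,0,0],"claw":0.6}
  ]
}}

```text
time: 14.75
ee_pos: [0.4498, 0.2993, 0.0351]
tcp_rot: [-179.7, 0.3, 81.7]
wrist_force: [-0.6, 0.2, -0.1]
opening: 0.0684
grasp_force: 0.0
```

>>> {"api": "play_rows", "payload": {
  "increments": [
    {"slide":[0,0,0],"angular":[0,0,0],"claw":-0.5},
    {"slide":[0,0,0],"angular":[0,0,0],"claw":-0.5},
    {"slide":[0,0,0],"angular":[0,0,0],"claw":-0.5},
    {"slide":[0,0,0],"angular":[0,0,0],"claw":-0.5},
    {"slide":[0,0,0],"angular":[0,0,0],"claw":-0.5},
    {"slide":[0,0,0],"angular":[0,0,0],"claw":-0.5}
  ],
  "squeeze": 40
}}

```text
time: 15.35
ee_pos: [0.4524, 0.3016, 0.0406]
tcp_rot: [179.9, -0.1, 81.7]
wrist_force: [-0.1, 0.5, 6.0]
opening: 0.0323
grasp_force: 40.0
```

>>> {"api": "play_rows", "payload": {
  "increments": [
    {"slide":[0,0,-20],"angular":[0,0,0],"claw":-0.5},
    {"slide":[0,0,-30],"angular":[0,0,0],"claw":-0.5},
    {"slide":[0,0,-30],"angular":[0,0,0],"claw":-0.5},
    {"slide":[0,0,-30],"angular":[0,0,0],"claw":-0.5},
    {"slide":[0,0,-30],"angular":[0,0,0],"claw":-0.5},
    {"slide":[0,0,0],"angular":[0,0,0],"claw":-0.5},
    {"slide":[0,0,0],"angular":[0,0,0],"claw":-0.5}
  ]
}}

```text
time: 16.05
ee_pos: [0.4519, 0.3014, 0.1797]
tcp_rot: [179.9, -0.1, 81.7]
wrist_force: [0.5, -0.8, -1.0]
opening: 0.0326
grasp_force: 39.8
```

```bash
python3 - <<'E'
from h import *
to((.5296,.0731,.176),(.5296,.0731,.0785))
E
```

```text
t 16.1 p [0.4519 0.3014 0.1797] rpy [ 1.799e+02 -1.000e-01  8.170e+01] open 0.0326 gf 39.8 F [ 0.5 -0.8 -1. ]
  to [0.5296 0.0731 0.176 ] tool mm [-214.7  109.7    3.6]
  to [0.5296 0.0731 0.0785] tool mm [-0.1 -0.1 97.5]
```

>>> {"api": "play_rows", "payload": {
  "increments": [
    {"slide":[-26.8,13.7,0.4],"angular":[0,0,0],"claw":-0.5},
    {"slide":[-26.8,13.7,0.4],"angular":[0,0,0],"claw":-0.5},
    {"slide":[-26.8,13.7,0.4],"angular":[0,0,0],"claw":-0.5},
    {"slide":[-26.8,13.7,0.4],"angular":[0,0,0],"claw":-0.5},
    {"slide":[-26.8,13.7,0.4],"angular":[0,0,0],"claw":-0.5},
    {"slide":[-26.8,13.7,0.4],"angular":[0,0,0],"claw":-0.5},
    {"slide":[-26.8,13.7,0.4],"angular":[0,0,0],"claw":-0.5},
    {"slide":[-26.8,13.7,0.4],"angular":[0,0,0],"claw":-0.5}
  ]
}}

```text
time: 16.85
ee_pos: [0.5289, 0.0719, 0.1743]
tcp_rot: [-179.9, 0.0, 81.7]
wrist_force: [-0.3, 0.6, -0.0]
opening: 0.0327
grasp_force: 39.8
```

>>> {"api": "play_rows", "payload": {
  "increments": [
    {"slide":[0,0,0],"angular":[0,0,0],"claw":-0.5},
    {"slide":[0,0,25],"angular":[0,0,0],"claw":-0.5},
    {"slide":[0,0,25],"angular":[0,0,0],"claw":-0.5},
    {"slide":[0,0,25],"angular":[0,0,0],"claw":-0.5},
    {"slide":[0,0,14],"angular":[0,0,0],"claw":-0.5},
    {"slide":[0,0,0],"angular":[0,0,0],"claw":-0.5},
    {"slide":[0,0,0],"angular":[0,0,0],"claw":-0.5},
    {"slide":[0,0,0],"angular":[0,0,0],"claw":-0.5}
  ]
}}

```text
time: 17.65
ee_pos: [0.5299, 0.0735, 0.0882]
tcp_rot: [179.9, -0.0, 81.7]
wrist_force: [1.3, 0.5, -0.5]
opening: 0.0327
grasp_force: 39.8
```

```bash
python3 - <<'E'
from h import *
to((.5296,.0731,.0795))
E
```

```text
t 17.6 p [0.5299 0.0735 0.0882] rpy [179.9  -0.   81.7] open 0.0327 gf 39.8 F [ 1.3  0.5 -0.5]
  to [0.5296 0.0731 0.0795] tool mm [-0.4 -0.2  8.7]
```

>>> {"api": "play_rows", "payload": {
  "increments": [
    {"slide":[0,0,5],"angular":[0,0,0],"claw":-0.5},
    {"slide":[0,0,4],"angular":[0,0,0],"claw":-0.5},
    {"slide":[0,0,0],"angular":[0,0,0],"claw":-0.5},
    {"slide":[0,0,0],"angular":[0,0,0],"claw":-0.5}
  ]
}}

```text
time: 18.05
ee_pos: [0.5298, 0.0734, 0.0795]
tcp_rot: [179.9, -0.0, 81.7]
wrist_force: [-2.9, 1.0, 10.3]
opening: 0.0322
grasp_force: 40.7
```

>>> {"api": "play_rows", "payload": {
  "increments": [
    {"slide":[0,0,0],"angular":[0,0,0],"claw":0.1},
    {"slide":[0,0,0],"angular":[0,0,0],"claw":0.15},
    {"slide":[0,0,0],"angular":[0,0,0],"claw":0.15},
    {"slide":[0,0,0],"angular":[0,0,0],"claw":0.15}
  ]
}}

```text
time: 18.45
ee_pos: [0.5292, 0.0732, 0.0777]
tcp_rot: [-180.0, 0.0, 81.7]
wrist_force: [-0.6, 0.9, -0.1]
opening: 0.0492
grasp_force: 0.0
```

>>> {"api": "play_rows", "payload": {
  "increments": [
    {"slide":[0,0,-20],"angular":[0,0,0],"claw":0.15},
    {"slide":[0,0,-30],"angular":[0,0,0],"claw":0.15},
    {"slide":[0,0,-30],"angular":[0,0,0],"claw":0.15},
    {"slide":[0,0,-20],"angular":[0,0,0],"claw":0.15},
    {"slide":[0,0,0],"angular":[0,0,0],"claw":0.15},
    {"slide":[0,0,0],"angular":[0,0,0],"claw":0.15}
  ]
}}

```text
time: 19.05
ee_pos: [0.5293, 0.0733, 0.1777]
tcp_rot: [180.0, -0.0, 81.7]
wrist_force: [0.1, -0.1, 0.7]
opening: 0.0491
grasp_force: 0.0
```

```bash
python3 - <<'E'
from h import *
snap('wrist','w6'); jars('t6'); to((.433,.358,.18),(.433,.358,.0385))
E
```

```text
cap? [155.  188.1] 103 [0.592 0.489]
cap? [194.6 246.9] 146 [0.4344 0.3602]
t 19.1 p [0.5288 0.0732 0.1765] rpy [-179.9    0.    81.7] open 0.0492 gf 0.0 F [ 0.6  0.3 -0.2]
  to [0.433 0.358 0.18 ] tool mm [ 268.1 -135.8   -3.3]
  to [0.433  0.358  0.0385] tool mm [1.000e-01 3.000e-01 1.415e+02]
```

>>> {"api": "play_rows", "payload": {
  "increments": [
    {"slide":[33.5,-17,-0.4],"angular":[0,0,0],"claw":0.6},
    {"slide":[33.5,-17,-0.4],"angular":[0,0,0],"claw":0.6},
    {"slide":[33.5,-17,-0.4],"angular":[0,0,0],"claw":0.6},
    {"slide":[33.5,-17,-0.4],"angular":[0,0,0],"claw":0.6},
    {"slide":[33.5,-17,-0.4],"angular":[0,0,0],"claw":0.6},
    {"slide":[33.5,-17,-0.4],"angular":[0,0,0],"claw":0.6},
    {"slide":[33.5,-17,-0.4],"angular":[0,0,0],"claw":0.6},
    {"slide":[33.5,-17,-0.4],"angular":[0,0,0],"claw":0.6}
  ]
}}

```text
time: 19.95
ee_pos: [0.4321, 0.3591, 0.1797]
tcp_rot: [-179.9, 0.1, 81.7]
wrist_force: [0.4, -0.6, -0.1]
opening: 0.0683
grasp_force: 0.0
```

>>> {"api": "play_rows", "payload": {
  "increments": [
    {"slide":[0,0,0],"angular":[0,0,0],"claw":0.6},
    {"slide":[0,0,24],"angular":[0,0,0],"claw":0.6},
    {"slide":[0,0,24],"angular":[0,0,0],"claw":0.6},
    {"slide":[0,0,24],"angular":[0,0,0],"claw":0.6},
    {"slide":[0,0,24],"angular":[0,0,0],"claw":0.6},
    {"slide":[0,0,24],"angular":[0,0,0],"claw":0.6},
    {"slide":[0,0,22],"angular":[0,0,0],"claw":0.6},
    {"slide":[0,0,0],"angular":[0,0,0],"claw":0.6}
  ]
}}

```text
time: 20.75
ee_pos: [0.4314, 0.3559, 0.035]
tcp_rot: [-179.7, 0.3, 81.7]
wrist_force: [-0.5, 0.0, -0.9]
opening: 0.0684
grasp_force: 0.0
```

>>> {"api": "play_rows", "payload": {
  "increments": [
    {"slide":[0,0,0],"angular":[0,0,0],"claw":-0.5},
    {"slide":[0,0,0],"angular":[0,0,0],"claw":-0.5},
    {"slide":[0,0,0],"angular":[0,0,0],"claw":-0.5},
    {"slide":[0,0,0],"angular":[0,0,0],"claw":-0.5},
    {"slide":[0,0,0],"angular":[0,0,0],"claw":-0.5},
    {"slide":[0,0,0],"angular":[0,0,0],"claw":-0.5}
  ],
  "squeeze": 40
}}

```text
time: 21.35
ee_pos: [0.4339, 0.3585, 0.0406]
tcp_rot: [179.9, -0.1, 81.7]
wrist_force: [-0.0, -0.4, 6.3]
opening: 0.0326
grasp_force: 40.0
```

>>> {"api": "play_rows", "payload": {
  "increments": [
    {"slide":[0,0,-20],"angular":[0,0,0],"claw":-0.5},
    {"slide":[0,0,-30],"angular":[0,0,0],"claw":-0.5},
    {"slide":[0,0,-30],"angular":[0,0,0],"claw":-0.5},
    {"slide":[0,0,-30],"angular":[0,0,0],"claw":-0.5},
    {"slide":[0,0,-30],"angular":[0,0,0],"claw":-0.5},
    {"slide":[0,0,0],"angular":[0,0,0],"claw":-0.5},
    {"slide":[0,0,0],"angular":[0,0,0],"claw":-0.5}
  ]
}}

```text
time: 22.05
ee_pos: [0.4335, 0.3583, 0.1797]
tcp_rot: [179.9, -0.1, 81.7]
wrist_force: [0.0, 0.1, -1.4]
opening: 0.033
grasp_force: 39.8
```

```bash
python3 - <<'E'
from h import *
to((.5198,.0058,.176),(.5198,.0058,.08))
E
```

```text
t 22.1 p [0.4335 0.3583 0.1797] rpy [ 1.799e+02 -1.000e-01  8.170e+01] open 0.033 gf 39.8 F [ 0.   0.1 -1.4]
  to [0.5198 0.0058 0.176 ] tool mm [-336.4  136.1    3.5]
  to [0.5198 0.0058 0.08  ] tool mm [-0.1 -0.1 96. ]
```

10 rows of [-33.6, 13.6, 0.3].

>>> {"api": "play_rows", "payload": {
  "increments": [
    {"slide":[-33.6,13.6,0.3],"angular":[0,0,0],"claw":-0.5},
    {"slide":[-33.6,13.6,0.3],"angular":[0,0,0],"claw":-0.5},
    {"slide":[-33.6,13.6,0.3],"angular":[0,0,0],"claw":-0.5},
    {"slide":[-33.6,13.6,0.3],"angular":[0,0,0],"claw":-0.5},
    {"slide":[-33.6,13.6,0.3],"angular":[0,0,0],"claw":-0.5}
  ]
}}

```text
time: 22.55
ee_pos: [0.4759, 0.1804, 0.176]
tcp_rot: [-179.9, 0.1, 81.7]
wrist_force: [1.0, 0.2, -0.1]
opening: 0.0327
grasp_force: 39.9
```

>>> {"api": "play_rows", "payload": {
  "increments": [
    {"slide":[-33.6,13.6,0.3],"angular":[0,0,0],"claw":-0.5},
    {"slide":[-33.6,13.6,0.3],"angular":[0,0,0],"claw":-0.5},
    {"slide":[-33.6,13.6,0.3],"angular":[0,0,0],"claw":-0.5},
    {"slide":[-33.6,13.6,0.3],"angular":[0,0,0],"claw":-0.5},
    {"slide":[-33.6,13.6,0.3],"angular":[0,0,0],"claw":-0.5},
    {"slide":[0,0,0],"angular":[0,0,0],"claw":-0.5},
    {"slide":[0,0,0],"angular":[0,0,0],"claw":-0.5}
  ]
}}

```text
time: 23.25
ee_pos: [0.5189, 0.0053, 0.1747]
tcp_rot: [-179.9, 0.0, 81.6]
wrist_force: [-1.1, 0.5, -0.5]
opening: 0.0325
grasp_force: 39.9
```

>>> {"api": "play_rows", "payload": {
  "increments": [
    {"slide":[0,0,25],"angular":[0,0,0],"claw":-0.5},
    {"slide":[0,0,25],"angular":[0,0,0],"claw":-0.5},
    {"slide":[0,0,25],"angular":[0,0,0],"claw":-0.5},
    {"slide":[0,0,14],"angular":[0,0,0],"claw":-0.5},
    {"slide":[0,0,0],"angular":[0,0,0],"claw":-0.5},
    {"slide":[0,0,0],"angular":[0,0,0],"claw":-0.5},
    {"slide":[0,0,0],"angular":[0,0,0],"claw":-0.5}
  ]
}}

```text
time: 23.95
ee_pos: [0.5201, 0.0062, 0.0884]
tcp_rot: [179.9, -0.0, 81.7]
wrist_force: [-0.2, 0.8, -1.0]
opening: 0.0327
grasp_force: 39.9
```

```bash
python3 - <<'E'
from h import *
to((.5198,.0058,.0805))
E
```

```text
t 23.9 p [0.5201 0.0062 0.0884] rpy [179.9  -0.   81.7] open 0.0327 gf 39.9 F [-0.2  0.8 -1. ]
  to [0.5198 0.0058 0.0805] tool mm [-0.5 -0.3  7.9]
```

>>> {"api": "play_rows", "payload": {
  "increments": [
    {"slide":[0,0,4],"angular":[0,0,0],"claw":-0.5},
    {"slide":[0,0,4],"angular":[0,0,0],"claw":-0.5},
    {"slide":[0,0,0],"angular":[0,0,0],"claw":-0.5},
    {"slide":[0,0,0],"angular":[0,0,0],"claw":-0.5}
  ]
}}

```text
time: 24.35
ee_pos: [0.5199, 0.0059, 0.0797]
tcp_rot: [179.9, -0.0, 81.7]
wrist_force: [0.5, 1.0, 3.8]
opening: 0.0326
grasp_force: 40.1
```

>>> {"api": "play_rows", "payload": {
  "increments": [
    {"slide":[0,0,0],"angular":[0,0,0],"claw":0.1},
    {"slide":[0,0,0],"angular":[0,0,0],"claw":0.15},
    {"slide":[0,0,0],"angular":[0,0,0],"claw":0.15},
    {"slide":[0,0,0],"angular":[0,0,0],"claw":0.15}
  ]
}}

```text
time: 24.75
ee_pos: [0.5193, 0.0059, 0.0788]
tcp_rot: [-180.0, 0.0, 81.7]
wrist_force: [0.2, 0.2, 0.0]
opening: 0.0487
grasp_force: 0.0
```

>>> {"api": "play_rows", "payload": {
  "increments": [
    {"slide":[0,0,-20],"angular":[0,0,0],"claw":0.15},
    {"slide":[0,0,-30],"angular":[0,0,0],"claw":0.15},
    {"slide":[0,0,-30],"angular":[0,0,0],"claw":0.15},
    {"slide":[0,0,-20],"angular":[0,0,0],"claw":0.15},
    {"slide":[0,0,0],"angular":[0,0,0],"claw":0.15},
    {"slide":[0,0,0],"angular":[0,0,0],"claw":0.15}
  ]
}}

```text
time: 25.35
ee_pos: [0.5195, 0.0059, 0.1789]
tcp_rot: [180.0, -0.0, 81.7]
wrist_force: [-0.2, -0.3, 0.1]
opening: 0.0491
grasp_force: 0.0
```

```bash
python3 - <<'E'
from h import *
a=np.radians(-8.3); 
to((.50,.15,.20),(.50,.15,.25)); snap('wrist','w7')
E
```

```text
t 25.4 p [0.5195 0.0059 0.1789] rpy [180.   -0.   81.7] open 0.0491 gf 0.0 F [-0.2 -0.3  0.1]
  to [0.5  0.15 0.2 ] tool mm [139.7 -40.1 -21.1]
  to [0.5  0.15 0.25] tool mm [  0.   0. -50.]
```

View pics/w7.png

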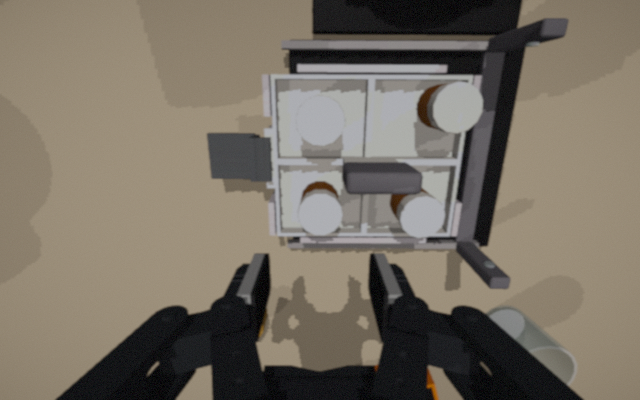

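All four jars stand in the pockets, with caps at (320,120), (457,107), (320,211) and (420,214). The posts are at the rear.

>>> {"api": "play_rows", "payload": {
  "increments": [
    {"slide":[33.2,4.5,-3],"angular":[0,0,0],"claw":0.15},
    {"slide":[33.2,4.5,-3],"angular":[0,0,0],"claw":0.15},
    {"slide":[33.2,4.5,-3],"angular":[0,0,0],"claw":0.15},
    {"slide":[33.2,4.5,-3],"angular":[0,0,0],"claw":0.15},
    {"slide":[33.2,4.5,-3],"angular":[0,0,0],"claw":0.15},
    {"slide":[33.2,4.5,-3],"angular":[0,0,0],"claw":0.15},
    {"slide":[33.2,4.5,-3],"angular":[0,0,0],"claw":0.15}
  ]
}}

```text
time: 26.1
ee_pos: [0.5838, 0.2326, 0.1985]
tcp_rot: [-179.9, 0.1, 81.7]
wrist_force: [0.1, -0.0, 0.4]
opening: 0.0492
grasp_force: 0.0
```

>>> {"api": "play_rows", "payload": {
  "increments": [
    {"slide":[0,0,0],"angular":[0,0,8.2],"claw":0},
    {"slide":[0,0,0],"angular":[0,0,8.2],"claw":0},
    {"slide":[0,0,0],"angular":[0,0,8.2],"claw":0},
    {"slide":[0,0,0],"angular":[0,0,8.2],"claw":0},
    {"slide":[0,0,0],"angular":[0,0,8.2],"claw":0},
    {"slide":[0,0,0],"angular":[0,0,8.2],"claw":0}
  ]
}}

```text
time: 26.7
ee_pos: [0.5836, 0.2312, 0.1983]
tcp_rot: [-180.0, 0.1, 32.2]
wrist_force: [-0.3, 0.1, 0.1]
opening: 0.0426
grasp_force: 0.0
```

>>> {"api": "play_rows", "payload": {
  "increments": [
    {"slide":[0,0,0],"angular":[0,0,8.2],"claw":0},
    {"slide":[0,0,0],"angular":[0,0,8.2],"claw":0},
    {"slide":[0,0,0],"angular":[0,0,8.2],"claw":0},
    {"slide":[0,0,0],"angular":[0,0,8.2],"claw":0},
    {"slide":[0,0,0],"angular":[0,0,8],"claw":0},
    {"slide":[0,0,0],"angular":[0,0,0],"claw":0},
    {"slide":[0,0,0],"angular":[0,0,0],"claw":0}
  ]
}}

```text
time: 27.4
ee_pos: [0.613, 0.0908, 0.1986]
tcp_rot: [-174.0, 1.5, 5.9]
wrist_force: [-0.7, 1.7, 0.0]
opening: 0.0425
grasp_force: 0.0
```

```bash
python3 - <<'E'
from h import *
to((.585,.2316,.2)); im,i=snap('wrist','w8')
for X in [(.5843,.2316,.101),(.5843,.2316,.063),(.6318,.2247,.06),(.6968,.2247,.06)]: print(proj(i,X))
E
```

```text
t 27.4 p [0.613  0.0908 0.1986] rpy [-174.     1.5    5.9] open 0.0425 gf 0.0 F [-0.7  1.7  0. ]
  to [0.585  0.2316 0.2   ] tool mm [ -13.4 -142.3   13.9]
[154.62496185 219.81591277]
[179.2253018  203.80184215]
[185.73620797 152.79698738]
[181.99688065  72.38145013]
```

View pics/w8.png

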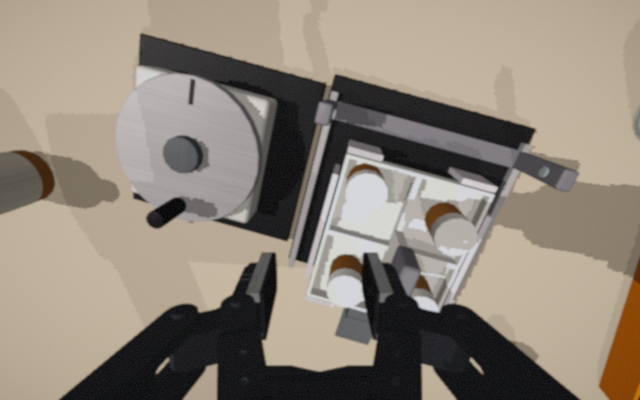

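The arm hit the wrist joint's limit (yaw = q1 − q6 + 180), so I'll turn the other way to yaw 171.7. The picture shows the cassette with all the jars intact and the knob at (160,213).

```bash
python3 - <<'E'
from h import *
o=bot.get_obs(); print(o['q'].round(1)); R=Ro.from_euler('xyz',o['tcp_rot'],degrees=True)
print((R.inv()*Ro.from_euler('xyz',[180,0,5.9],degrees=True)).as_rotvec(degrees=True).round(2))
E
```

```text
[  6.   15.4  16.1  92.2   6.  179.9]
[-5.98  1.45  0.03]
```

>>> {"api": "play_rows", "payload": {
  "increments": [
    {"slide":[0,0,0],"angular":[0,0,-8.3],"claw":0},
    {"slide":[0,0,0],"angular":[-6,0.6,0],"claw":0},
    {"slide":[0,0,0],"angular":[0,0,-8.3],"claw":0},
    {"slide":[0,0,0],"angular":[0,0,-8.3],"claw":0},
    {"slide":[0,0,0],"angular":[0,0,-8.3],"claw":0},
    {"slide":[0,0,0],"angular":[0,0,0],"claw":0}
  ]
}}

```text
time: 28.05
ee_pos: [0.6128, 0.0935, 0.1996]
tcp_rot: [-179.9, -0.1, 39.4]
wrist_force: [-0.8, 0.6, -0.2]
opening: 0.0426
grasp_force: 0.0
```

```bash
python3 - <<'E'
from h import *
to((.585,.2316,.2)); o=bot.get_obs();R=Ro.from_euler('xyz',o['tcp_rot'],degrees=True)
print(o['q'].round(1),(R.inv()*Ro.from_euler('xyz',[180,0,o['tcp_rot'][2]],degrees=True)).as_rotvec(degrees=True).round(2))
E
```

```text
t 28.1 p [0.6128 0.0935 0.1996] rpy [-1.799e+02 -1.000e-01  3.940e+01] open 0.0426 gf 0.0 F [-0.8  0.6 -0.2]
  to [0.585  0.2316 0.2   ] tool mm [ 6.620e+01 -1.244e+02 -1.000e-01]
[8.600e+00 1.390e+01 1.460e+01 9.060e+01 1.000e-01 1.492e+02] [-0.07 -0.13  0.  ]
```

>>> {"api": "play_rows", "payload": {
  "increments": [
    {"slide":[0,0,0],"angular":[0,0,-8.27],"claw":0},
    {"slide":[0,0,0],"angular":[0,0,-8.27],"claw":0},
    {"slide":[0,0,0],"angular":[0,0,-8.27],"claw":0},
    {"slide":[0,0,0],"angular":[0,0,-8.27],"claw":0},
    {"slide":[0,0,0],"angular":[0,0,-8.27],"claw":0},
    {"slide":[0,0,0],"angular":[0,0,-8.27],"claw":0},
    {"slide":[0,0,0],"angular":[0,0,-8.27],"claw":0},
    {"slide":[0,0,0],"angular":[0,0,-8.27],"claw":0}
  ]
}}

```text
time: 28.85
ee_pos: [0.6129, 0.0929, 0.1997]
tcp_rot: [179.9, -0.1, 105.4]
wrist_force: [-0.3, 0.1, -0.2]
opening: 0.0427
grasp_force: 0.0
```

>>> {"api": "play_rows", "payload": {
  "increments": [
    {"slide":[0,0,0],"angular":[0,0,-8.27],"claw":0},
    {"slide":[0,0,0],"angular":[0,0,-8.27],"claw":0},
    {"slide":[0,0,0],"angular":[0,0,-8.27],"claw":0},
    {"slide":[0,0,0],"angular":[0,0,-8.27],"claw":0},
    {"slide":[0,0,0],"angular":[0,0,-8.27],"claw":0},
    {"slide":[0,0,0],"angular":[0,0,-8.27],"claw":0},
    {"slide":[0,0,0],"angular":[0,0,-8.27],"claw":0},
    {"slide":[0,0,0],"angular":[0,0,-8.27],"claw":0}
  ]
}}

```text
time: 29.65
ee_pos: [0.613, 0.0929, 0.1997]
tcp_rot: [179.9, 0.0, 171.6]
wrist_force: [-0.7, 0.9, -0.3]
opening: 0.0427
grasp_force: 0.0
```

>>> {"api": "play_rows", "payload": {
  "increments": [
    {"slide":[9.5,26.5,0],"angular":[0,0,0],"claw":0},
    {"slide":[9.5,26.5,0],"angular":[0,0,0],"claw":0},
    {"slide":[9.5,26.5,0],"angular":[0,0,0],"claw":0},
    {"slide":[9.5,26.5,0],"angular":[0,0,0],"claw":0},
    {"slide":[9.5,26.5,0],"angular":[0,0,0],"claw":0},
    {"slide":[0,0,0],"angular":[0,0,0],"claw":0},
    {"slide":[0,0,0],"angular":[0,0,0],"claw":0}
  ]
}}

```text
time: 30.35
ee_pos: [0.5854, 0.231, 0.2]
tcp_rot: [179.9, 0.0, 171.4]
wrist_force: [0.6, -0.8, 0.4]
opening: 0.0429
grasp_force: 0.0
```

```bash
python3 - <<'E'
from h import *
to((.585,.2316,.2)); im,i=snap('wrist','w9')
for X in [(.5843,.2316,.101),(.5843,.2316,.063),(.6318,.2247,.06),(.6968,.2247,.06)]: print(proj(i,X))
j,_=snap('top','t9')
E
```

```text
t 30.4 p [0.5854 0.231  0.2   ] rpy [179.9   0.  171.4] open 0.0429 gf 0.0 F [ 0.6 -0.8  0.4]
  to [0.585  0.2316 0.2   ] tool mm [0.5 0.6 0. ]
[319.14590222 210.67141246]
[318.97097158 195.83491312]
[319.20706328 244.77679796]
[328.99279006 304.02966393]
```

View pics/w9.png

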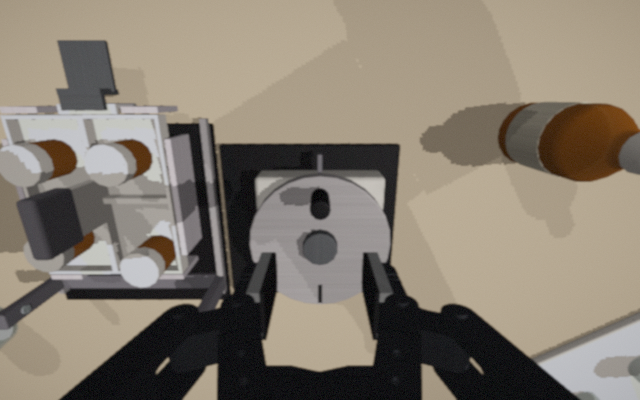

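Knob at (320,211), as predicted. The disc spans rows 175–303 and columns 249–391.

```bash
python3 - <<'E'
from h import *
i=bot.camera_info('wrist')
a,b=ray(i,320,174.5,.06),ray(i,320,303.5,.06); print(a,b,(a+b)/2,np.linalg.norm(a-b))
im=cv2.imread('pics/w9.png'); g=cv2.cvtColor(im,cv2.COLOR_BGR2GRAY)
print(ray(i,320,212,.101),ray(i,320,246,.101))
W=np.array([.6313,.2249]); ps=[W+.048*np.array([np.cos(t),np.sin(t)]) for t in np.radians(171.7-np.arange(0,361,10))]
p=math=None
a=np.radians(171.7); T=np.array([[np.cos(a),np.sin(a)],[np.sin(a),-np.cos(a)]])
P=np.array(ps); d=(np.diff(P,axis=0)@T.T*1000).round(1); print(d.tolist())
print([np.linalg.norm(x).round(4) for x in ps][::3])
to((P[0][0],P[0][1],.086))
E
```

```text
[0.56702722 0.2339103  0.06      ] [0.6954847  0.21463687 0.06      ] [0.63125596 0.22427359 0.06      ] 0.1298952930157957
[0.58598454 0.23078966 0.101     ] [0.61384378 0.22660973 0.101     ]
[[-0.7, 8.3], [-2.2, 8.1], [-3.5, 7.6], [-4.8, 6.9], [-5.9, 5.9], [-6.9, 4.8], [-7.6, 3.5], [-8.1, 2.2], [-8.3, 0.7], [-8.3, -0.7], [-8.1, -2.2], [-7.6, -3.5], [-6.9, -4.8], [-5.9, -5.9], [-4.8, -6.9], [-3.5, -7.6], [-2.2, -8.1], [-0.7, -8.3], [0.7, -8.3], [2.2, -8.1], [3.5, -7.6], [4.8, -6.9], [5.9, -5.9], [6.9, -4.8], [7.6, -3.5], [8.1, -2.2], [8.3, -0.7], [8.3, 0.7], [8.1, 2.2], [7.6, 3.5], [6.9, 4.8], [5.9, 5.9], [4.8, 6.9], [3.5, 7.6], [2.2, 8.1], [0.7, 8.3]]
[np.float64(0.6281), np.float64(0.6459), np.float64(0.6701), np.float64(0.6939), np.float64(0.7113), np.float64(0.7181), np.float64(0.7129), np.float64(0.6969), np.float64(0.6736), np.float64(0.6491), np.float64(0.63), np.float64(0.6222), np.float64(0.6281)]
t 30.4 p [0.5859 0.2297 0.2002] rpy [1.799e+02 1.000e-01 1.714e+02] open 0.0427 gf 0.0 F [1.  0.  0.2]
  to [0.5838 0.2318 0.086 ] tool mm [  2.5   1.5 114.2]
```

>>> {"api": "play_rows", "payload": {
  "increments": [
    {"slide":[1,1,25],"angular":[0,0,0],"claw":0},
    {"slide":[1,0.5,25],"angular":[0,0,0],"claw":0},
    {"slide":[0,0,25],"angular":[0,0,0],"claw":0},
    {"slide":[0,0,25],"angular":[0,0,0],"claw":0},
    {"slide":[0,0,11],"angular":[0,0,0],"claw":0},
    {"slide":[0,0,0],"angular":[0,0,0],"claw":0},
    {"slide":[0,0,0],"angular":[0,0,0],"claw":0}
  ]
}}

```text
time: 31.15
ee_pos: [0.5848, 0.2317, 0.0905]
tcp_rot: [179.8, 0.1, 171.4]
wrist_force: [0.3, 0.0, 1.0]
opening: 0.0424
grasp_force: 0.0
```

>>> {"api": "play_rows", "payload": {
  "increments": [
    {"slide":[0,0,0],"angular":[0,0,0],"claw":-0.85},
    {"slide":[0,0,0],"angular":[0,0,0],"claw":-0.85},
    {"slide":[0,0,0],"angular":[0,0,0],"claw":-0.85},
    {"slide":[0,0,0],"angular":[0,0,0],"claw":-0.85},
    {"slide":[0,0,0],"angular":[0,0,0],"claw":-0.85},
    {"slide":[0,0,0],"angular":[0,0,0],"claw":-0.85}
  ],
  "squeeze": 30
}}

```text
time: 31.75
ee_pos: [0.585, 0.2322, 0.0908]
tcp_rot: [179.8, 0.2, 171.5]
wrist_force: [0.0, -1.0, 5.9]
opening: 0.0148
grasp_force: 29.4
```

```bash
python3 - <<'E'
from h import *
to((.5838,.2312,.086))
E
```

```text
t 31.8 p [0.585  0.2322 0.0908] rpy [179.8   0.2 171.5] open 0.0148 gf 29.4 F [ 0.  -1.   5.9]
  to [0.5838 0.2312 0.086 ] tool mm [ 1.  -1.2  4.8]
```

Gripped on the knob. Half the circle first, clockwise: 18 rows of 10°.

>>> {"api": "play_rows", "payload": {
  "increments": [
    {"slide":[-0.7,8.3,0],"angular":[0,0,0],"claw":-0.85},
    {"slide":[-2.2,8.1,0],"angular":[0,0,0],"claw":-0.85},
    {"slide":[-3.5,7.6,0],"angular":[0,0,0],"claw":-0.85},
    {"slide":[-4.8,6.9,0],"angular":[0,0,0],"claw":-0.85},
    {"slide":[-5.9,5.9,0],"angular":[0,0,0],"claw":-0.85},
    {"slide":[-6.9,4.8,0],"angular":[0,0,0],"claw":-0.85}
  ]
}}

```text
time: 32.35
ee_pos: [0.615, 0.2695, 0.0909]
tcp_rot: [179.9, 0.2, 171.4]
wrist_force: [0.3, -5.7, 6.1]
opening: 0.0151
grasp_force: 29.6
```

>>> {"api": "play_rows", "payload": {
  "increments": [
    {"slide":[-7.6,3.5,0],"angular":[0,0,0],"claw":-0.85},
    {"slide":[-8.1,2.2,0],"angular":[0,0,0],"claw":-0.85},
    {"slide":[-8.3,0.7,0],"angular":[0,0,0],"claw":-0.85},
    {"slide":[0,0,0],"angular":[0,0,0],"claw":-0.85},
    {"slide":[0,0,0],"angular":[0,0,0],"claw":-0.85}
  ]
}}

```text
time: 32.85
ee_pos: [0.6398, 0.2721, 0.0909]
tcp_rot: [179.8, 0.2, 171.4]
wrist_force: [-0.1, -2.7, 6.0]
opening: 0.0149
grasp_force: 29.6
```

```bash
python3 - <<'E'
from h import *
a=np.radians(81.7); W=np.array([.6313,.2249]); q=W+.048*np.array([np.cos(a),np.sin(a)])
to((*q,.09)); print(bot.get_obs()['q'].round(1)); snap('top','t10')
E
```

```text
t 32.9 p [0.6398 0.2721 0.0909] rpy [179.8   0.2 171.4] open 0.0149 gf 29.6 F [-0.1 -2.7  6. ]
  to [0.6382 0.2724 0.09  ] tool mm [1.6 0.  0.9]
[23.  24.6 16.2 81.3  0.  31.6]
```

>>> {"api": "play_rows", "payload": {
  "increments": [
    {"slide":[-8.3,-0.7,0],"angular":[0,0,0],"claw":-0.85},
    {"slide":[-8.1,-2.2,0],"angular":[0,0,0],"claw":-0.85},
    {"slide":[-7.6,-3.5,0],"angular":[0,0,0],"claw":-0.85},
    {"slide":[-6.9,-4.8,0],"angular":[0,0,0],"claw":-0.85},
    {"slide":[-5.9,-5.9,0],"angular":[0,0,0],"claw":-0.85}
  ]
}}

```text
time: 33.4
ee_pos: [0.6733, 0.25, 0.0909]
tcp_rot: [179.8, 0.1, 171.5]
wrist_force: [-5.6, -1.0, 8.9]
opening: 0.0147
grasp_force: 30.1
```

>>> {"api": "play_rows", "payload": {
  "increments": [
    {"slide":[-4.8,-6.9,0],"angular":[0,0,0],"claw":-0.85},
    {"slide":[-3.5,-7.6,0],"angular":[0,0,0],"claw":-0.85},
    {"slide":[-2.2,-8.1,0],"angular":[0,0,0],"claw":-0.85},
    {"slide":[-0.7,-8.3,0],"angular":[0,0,0],"claw":-0.85},
    {"slide":[0,0,0],"angular":[0,0,0],"claw":-0.85},
    {"slide":[0,0,0],"angular":[0,0,0],"claw":-0.85}
  ]
}}

```text
time: 34.0
ee_pos: [0.6799, 0.2175, 0.0909]
tcp_rot: [179.8, 0.2, 171.4]
wrist_force: [-0.2, -0.3, 6.9]
opening: 0.0148
grasp_force: 29.9
```

```bash
python3 - <<'E'
from h import *
a=np.radians(-8.3); W=np.array([.6313,.2249]); q=W+.048*np.array([np.cos(a),np.sin(a)])
to((*q,.09)); print(bot.get_obs()['q'].round(1))
E
```

```text
t 34.0 p [0.6799 0.2175 0.0909] rpy [179.8   0.2 171.4] open 0.0148 gf 29.9 F [-0.2 -0.3  6.9]
  to [0.6788 0.218  0.09  ] tool mm [1.2 0.3 0.9]
[17.7 27.4 19.9 82.3  0.1 26.3]
```

>>> {"api": "play_rows", "payload": {
  "increments": [
    {"slide":[0.7,-8.3,0],"angular":[0,0,0],"claw":-0.85},
    {"slide":[2.2,-8.1,0],"angular":[0,0,0],"claw":-0.85},
    {"slide":[3.5,-7.6,0],"angular":[0,0,0],"claw":-0.85},
    {"slide":[4.8,-6.9,0],"angular":[0,0,0],"claw":-0.85},
    {"slide":[5.9,-5.9,0],"angular":[0,0,0],"claw":-0.85},
    {"slide":[6.9,-4.8,0],"angular":[0,0,0],"claw":-0.85}
  ]
}}

```text
time: 34.6
ee_pos: [0.6504, 0.1801, 0.0909]
tcp_rot: [179.8, 0.2, 171.4]
wrist_force: [0.0, 2.8, 6.1]
opening: 0.0151
grasp_force: 30.0
```

>>> {"api": "play_rows", "payload": {
  "increments": [
    {"slide":[7.6,-3.5,0],"angular":[0,0,0],"claw":-0.85},
    {"slide":[8.1,-2.2,0],"angular":[0,0,0],"claw":-0.85},
    {"slide":[8.3,-0.7,0],"angular":[0,0,0],"claw":-0.85},
    {"slide":[8.3,0.7,0],"angular":[0,0,0],"claw":-0.85},
    {"slide":[8.1,2.2,0],"angular":[0,0,0],"claw":-0.85},
    {"slide":[7.6,3.5,0],"angular":[0,0,0],"claw":-0.85}
  ]
}}

```text
time: 35.2
ee_pos: [0.6026, 0.187, 0.0909]
tcp_rot: [179.8, 0.2, 171.4]
wrist_force: [0.8, -1.3, 6.6]
opening: 0.015
grasp_force: 30.0
```

>>> {"api": "play_rows", "payload": {
  "increments": [
    {"slide":[6.9,4.8,0],"angular":[0,0,0],"claw":-0.85},
    {"slide":[5.9,5.9,0],"angular":[0,0,0],"claw":-0.85},
    {"slide":[4.8,6.9,0],"angular":[0,0,0],"claw":-0.85},
    {"slide":[0,0,0],"angular":[0,0,0],"claw":-0.85},
    {"slide":[0,0,0],"angular":[0,0,0],"claw":-0.85}
  ]
}}

```text
time: 35.7
ee_pos: [0.5874, 0.2079, 0.0908]
tcp_rot: [179.8, 0.1, 171.5]
wrist_force: [-1.9, 0.0, 7.8]
opening: 0.0148
grasp_force: 30.0
```

```bash
python3 - <<'E'
from h import *
to((.585,.2322,.091)); im,i=snap('top','t11'); cv2.imwrite('pics/c11.png',cv2.resize(im[150:270,190:390,::-1],None,fx=3,fy=3))
E
```

```text
t 35.7 p [0.5874 0.2079 0.0908] rpy [1.798e+02 1.000e-01 1.715e+02] open 0.0148 gf 30.0 F [-1.9  0.   7.8]
  to [0.585  0.2322 0.091 ] tool mm [ 6.  23.7 -0.1]
```

View pics/c11.png

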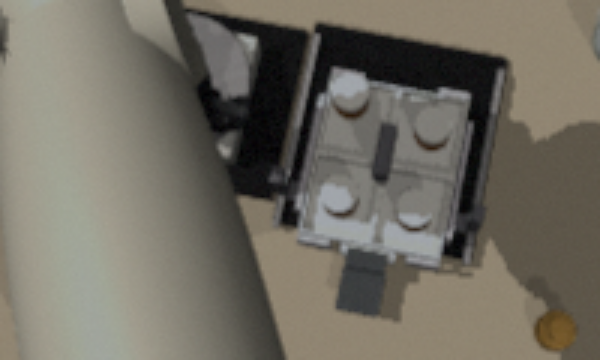

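The posts have run forward to (275,180) and (473,218), and the jars are still standing. About 30° remain.

>>> {"api": "play_rows", "payload": {
  "increments": [
    {"slide":[3.3,7.5,0],"angular":[0,0,0],"claw":-0.85},
    {"slide":[2.1,8,0],"angular":[0,0,0],"claw":-0.85},
    {"slide":[0.6,8.2,0],"angular":[0,0,0],"claw":-0.85},
    {"slide":[0,0,0],"angular":[0,0,0],"claw":-0.85},
    {"slide":[0,0,0],"angular":[0,0,0],"claw":-0.85},
    {"slide":[0,0,0],"angular":[0,0,0],"claw":-0.85}
  ]
}}

```text
time: 36.35
ee_pos: [0.5851, 0.2324, 0.0909]
tcp_rot: [179.8, 0.1, 171.5]
wrist_force: [-1.8, 0.9, 8.3]
opening: 0.0147
grasp_force: 30.1
```

```bash
python3 - <<'E'
from h import *
to((.585,.2322,.091))
E
```

```text
t 36.4 p [0.5851 0.2324 0.0909] rpy [1.798e+02 1.000e-01 1.715e+02] open 0.0147 gf 30.1 F [-1.8  0.9  8.3]
  to [0.585  0.2322 0.091 ] tool mm [ 0.1 -0.2 -0.1]
```

>>> {"api": "play_rows", "payload": {
  "increments": [
    {"slide":[0,0,0],"angular":[0,0,0],"claw":-0.2},
    {"slide":[0,0,0],"angular":[0,0,0],"claw":-0.1},
    {"slide":[0,0,0],"angular":[0,0,0],"claw":-0.1},
    {"slide":[0,0,-20],"angular":[0,0,0],"claw":-0.1},
    {"slide":[0,0,-30],"angular":[0,0,0],"claw":-0.1},
    {"slide":[0,0,-30],"angular":[0,0,0],"claw":-0.1},
    {"slide":[0,0,-20],"angular":[0,0,0],"claw":-0.1},
    {"slide":[0,0,0],"angular":[0,0,0],"claw":-0.1}
  ]
}}

```text
time: 37.15
ee_pos: [0.5856, 0.2317, 0.1927]
tcp_rot: [179.7, 0.3, 171.4]
wrist_force: [0.3, -1.0, -0.1]
opening: 0.0381
grasp_force: 0.0
```

>>> {"api": "play_rows", "payload": {
  "increments": [
    {"slide":[15,-28.4,0],"angular":[0,0,0],"claw":-1},
    {"slide":[15,-28.4,0],"angular":[0,0,0],"claw":-1},
    {"slide":[15,-28.4,0],"angular":[0,0,0],"claw":-1},
    {"slide":[15,-28.4,0],"angular":[0,0,0],"claw":-1},
    {"slide":[15,-28.4,0],"angular":[0,0,0],"claw":-1},
    {"slide":[15,-28.4,0],"angular":[0,0,0],"claw":-1},
    {"slide":[15,-28.4,0],"angular":[0,0,0],"claw":-1},
    {"slide":[0,0,0],"angular":[0,0,0],"claw":-1}
  ]
}}

```text
time: 37.95
ee_pos: [0.4493, 0.0483, 0.1882]
tcp_rot: [179.9, 0.0, 171.3]
wrist_force: [0.3, -0.3, 0.8]
opening: -0.0
grasp_force: 0.0
```

```bash
python3 - <<'E'
from h import *
to((.454,.0505,.06))
j,k=snap('top','t12'); im,i=snap('wrist','w12')
a=cv2.resize(j[150:250,200:360],(800,500)); cv2.imwrite('pics/m12.png',np.hstack([cv2.resize(a,(400,250)),cv2.resize(im,(400,250))])[:,:,::-1])
for X in [(.454,.0505,.03),(.585,.2322,.101)]: print(proj(i,X),proj(k,X))
E
```

```text
t 38.0 p [0.4493 0.0483 0.1882] rpy [179.9   0.  171.3] open -0.0 gf 0.0 F [ 0.3 -0.3  0.8]
  to [0.454  0.0505 0.06  ] tool mm [ -4.3   2.6 128.2]
[320.16970267 193.9077201 ] [309.90656969 245.27162806]
[562.7892676  337.49703275] [242.49985469 189.50396066]
```

View pics/m12.png

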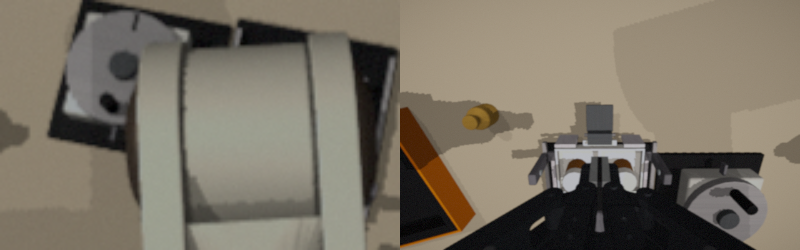

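The wrist view shows the paddle's top face at full-resolution columns 299–339 and rows 166–210. The knob is back at its starting place.

```bash
python3 - <<'E'
from h import *
i=bot.camera_info('wrist')
for v in (166,188,210): print(ray(i,319.5,v,.03).round(4))
for v in (299,339): print(ray(i,v,188,.03).round(4))
im=cv2.imread('pics/w12.png'); print(cv2.cvtColor(im,cv2.COLOR_BGR2GRAY)[155:240:3,320])
E
```

```text
[0.4285 0.0545 0.03  ]
[0.4489 0.0514 0.03  ]
[0.4703 0.0482 0.03  ]
[0.446  0.0327 0.03  ]
[0.4516 0.0693 0.03  ]
[157 158 158 119  91  82  82  82  81  84  81  83  81  78  80  81  80  82
  48  31  78  82  80  82  82  87 143 109 181]
```

>>> {"api": "play_rows", "payload": {
  "increments": [
    {"slide":[0,3,25],"angular":[0,0,0],"claw":-1},
    {"slide":[0,0,25],"angular":[0,0,0],"claw":-1},
    {"slide":[0,0,25],"angular":[0,0,0],"claw":-1},
    {"slide":[0,0,25],"angular":[0,0,0],"claw":-1},
    {"slide":[0,0,25],"angular":[0,0,0],"claw":-1},
    {"slide":[0,0,7],"angular":[0,0,0],"claw":-1},
    {"slide":[0,0,0],"angular":[0,0,0],"claw":-1},
    {"slide":[0,0,0],"angular":[0,0,0],"claw":-1}
  ]
}}

```text
time: 38.85
ee_pos: [0.4524, 0.054, 0.0576]
tcp_rot: [179.8, 0.1, 171.5]
wrist_force: [0.1, -0.1, 0.8]
opening: 0.0002
grasp_force: 0.0
```

```bash
python3 - <<'E'
from h import *
to((.4494,.0513,.038))
E
```

```text
t 38.9 p [0.4524 0.054  0.0576] rpy [1.798e+02 1.000e-01 1.715e+02] open 0.0002 gf 0.0 F [ 0.1 -0.1  0.8]
  to [0.4494 0.0513 0.038 ] tool mm [ 2.6 -3.2 19.6]
```

>>> {"api": "play_rows", "payload": {
  "increments": [
    {"slide":[2.6,-3.2,3],"angular":[0,0,0],"claw":-1},
    {"slide":[0,0,4],"angular":[0,0,0],"claw":-1},
    {"slide":[0,0,4],"angular":[0,0,0],"claw":-1},
    {"slide":[0,0,3],"angular":[0,0,0],"claw":-1},
    {"slide":[0,0,3],"angular":[0,0,0],"claw":-1},
    {"slide":[0,0,2],"angular":[0,0,0],"claw":-1},
    {"slide":[0,0,0],"angular":[0,0,0],"claw":-1},
    {"slide":[0,0,0],"angular":[0,0,0],"claw":-1}
  ]
}}

```text
time: 39.65
ee_pos: [0.4462, 0.0513, 0.0388]
tcp_rot: [179.8, -0.2, 171.5]
wrist_force: [-21.4, 2.5, 24.4]
opening: 0.0002
grasp_force: 16.0
```

```bash
python3 - <<'E'
from h import *
to((.4494,.0513,.037))
i=bot.camera_info('wrist'); snap('wrist','w13'); j,_=snap('scene','s13'); cv2.imwrite('pics/s13c.png',cv2.resize(j[150:290,230:430,::-1],None,fx=4,fy=4))
E
```

```text
t 39.6 p [0.4462 0.0513 0.0388] rpy [179.8  -0.2 171.5] open 0.0002 gf 16.0 F [-21.4   2.5  24.4]
  to [0.4494 0.0513 0.037 ] tool mm [-3.1  0.5  1.8]
```

View pics/s13c.png

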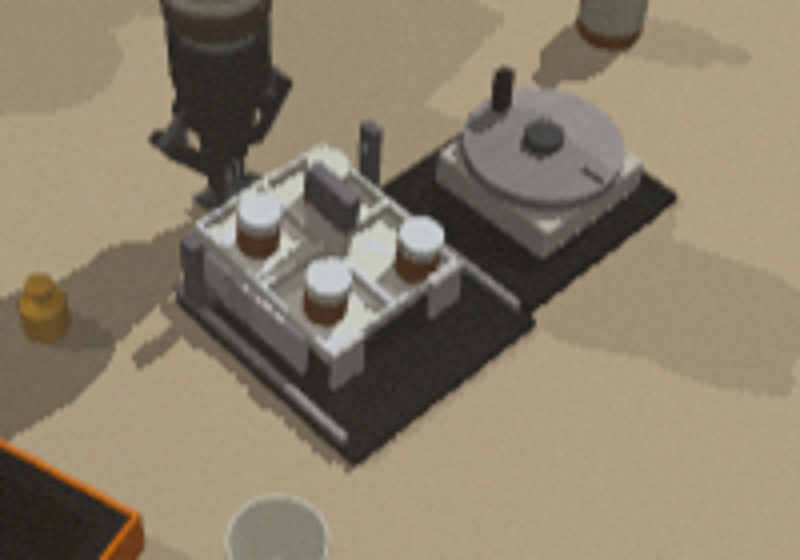

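The cassette front looks popped up, and the wheel has the knob back at the front. The fingers touch the cassette front, so I'll back away and lift.

>>> {"api": "play_rows", "payload": {
  "increments": [
    {"slide":[5,0,0],"angular":[0,0,0],"claw":-1},
    {"slide":[3,0,0],"angular":[0,0,0],"claw":-1},
    {"slide":[0,0,0],"angular":[0,0,0],"claw":-1},
    {"slide":[0,0,0],"angular":[0,0,0],"claw":-1}
  ]
}}

```text
time: 40.15
ee_pos: [0.441, 0.0522, 0.0379]
tcp_rot: [179.8, 0.1, 171.5]
wrist_force: [-1.1, 1.4, 3.4]
opening: -0.0002
grasp_force: 1.7
```

```bash
python3 - <<'E'
from h import *
to((.4494,.0513,.037))
E
```

```text
t 40.1 p [0.441  0.0522 0.0379] rpy [1.798e+02 1.000e-01 1.715e+02] open -0.0002 gf 1.7 F [-1.1  1.4  3.4]
  to [0.4494 0.0513 0.037 ] tool mm [-8.4  0.4  0.9]
```

>>> {"api": "play_rows", "payload": {
  "increments": [
    {"slide":[0,0,-15],"angular":[0,0,0],"claw":-1},
    {"slide":[0,0,-25],"angular":[0,0,0],"claw":-1},
    {"slide":[0,0,-30],"angular":[0,0,0],"claw":-1},
    {"slide":[0,0,-30],"angular":[0,0,0],"claw":-1},
    {"slide":[0,0,-30],"angular":[0,0,0],"claw":-1},
    {"slide":[0,0,-20],"angular":[0,0,0],"claw":-1},
    {"slide":[0,0,0],"angular":[0,0,0],"claw":-0.2},
    {"slide":[0,0,0],"angular":[0,0,0],"claw":-0.2}
  ]
}}

```text
time: 40.95
ee_pos: [0.4407, 0.0517, 0.1871]
tcp_rot: [179.9, 0.0, 171.4]
wrist_force: [0.4, 0.4, -0.1]
opening: 0.0283
grasp_force: 0.0
```

```bash
python3 - <<'E'
from h import *
to((.4494,.0513,.037))
i=bot.camera_info('wrist'); w,_=snap('wrist','w14'); j,k=snap('scene','s14')
cv2.imwrite('pics/m14.png',np.hstack([cv2.resize(j[160:280,240:400],(400,300)),cv2.resize(w[150:300,220:420],(400,300))])[:,:,::-1])
D=np.array([.5623,.034])
for X in [(*D,.121),(*D,.128)]: print(proj(i,X),proj(k,X))
E
```

```text
t 41.0 p [0.4407 0.0517 0.1871] rpy [179.9   0.  171.4] open 0.0283 gf 0.0 F [ 0.4  0.4 -0.1]
  to [0.4494 0.0513 0.037 ] tool mm [ -8.6   0.5 150.1]
[319.24775629 375.90649532] [310.95516966 194.96293949]
[319.29054365 383.64449585] [310.98204555 193.25420682]
```

View pics/m14.png

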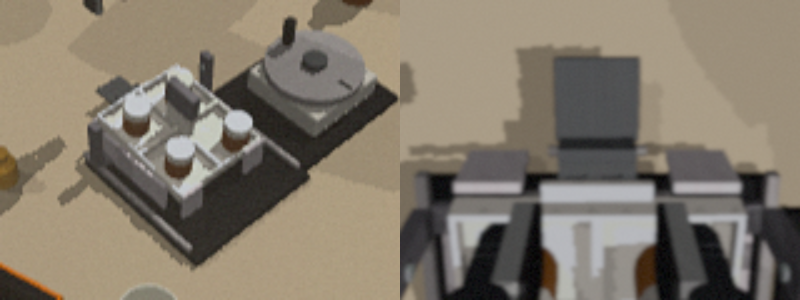

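```bash
python3 - <<'E'
from h import *
k=bot.camera_info('scene'); D=np.array([.5623,.034]); a=np.radians(-8.3); R=np.array([[np.cos(a),-np.sin(a)],[np.sin(a),np.cos(a)]])
for x,y in [(-.075,-.065),(-.075,.065),(.075,-.065),(.075,.065)]:
    q=D+R@[x,y]; print(x,y,[((proj(k,(*q,z))-[240,160])*2.5).round(1).tolist() for z in (.051,.063)])
im=cv2.imread('pics/s14.png')[180:250,260:360]; im0=cv2.imread('pics/scene0.png')[180:250,260:360]
cv2.imwrite('pics/cmp.png',np.hstack([cv2.resize(x,(400,280),interpolation=cv2.INTER_CUBIC) for x in (im0,im)]))
E
```

```text
-0.075 -0.065 [[95.4, 120.6], [94.8, 113.9]]
-0.075 0.065 [[174.3, 70.1], [174.4, 63.3]]
0.075 -0.065 [[179.5, 193.6], [179.6, 187.0]]
0.075 0.065 [[259.1, 135.4], [259.9, 128.8]]
```

View pics/cmp.png

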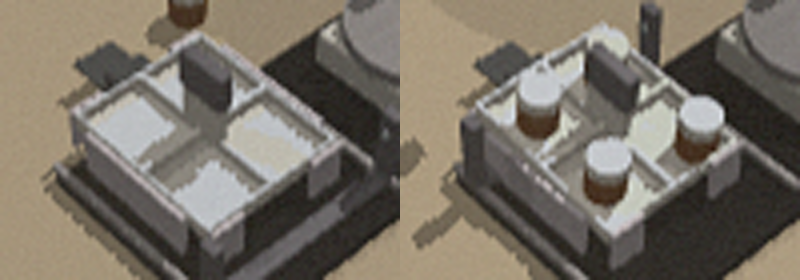

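The front corner rose about 2.5 px between (195,38) and (595,28), which matches a 12 mm pop. Now the handle.

>>> {"api": "play_rows", "payload": {
  "increments": [
    {"slide":[-25.7,0,-1],"angular":[0,0,0],"claw":0},
    {"slide":[-25.7,0,-1],"angular":[0,0,0],"claw":0},
    {"slide":[-25.7,0,-1],"angular":[0,0,0],"claw":0},
    {"slide":[-25.7,0,-1],"angular":[0,0,0],"claw":0},
    {"slide":[-25.7,0,-1],"angular":[0,0,0],"claw":0},
    {"slide":[0,0,0],"angular":[0,0,0],"claw":0},
    {"slide":[0,0,0],"angular":[0,0,0],"claw":0}
  ]
}}

```text
time: 41.75
ee_pos: [0.5671, 0.0326, 0.1913]
tcp_rot: [179.9, -0.1, 171.4]
wrist_force: [0.2, -0.4, 0.5]
opening: 0.0426
grasp_force: 0.0
```

```bash
python3 - <<'E'
from h import *
to((.568,.0331,.112))
E
```

```text
t 41.8 p [0.5671 0.0326 0.1913] rpy [ 1.799e+02 -1.000e-01  1.714e+02] open 0.0426 gf 0.0 F [ 0.2 -0.4  0.5]
  to [0.568  0.0331 0.112 ] tool mm [-1.   0.5 79.3]
```

>>> {"api": "play_rows", "payload": {
  "increments": [
    {"slide":[-1,0.5,20],"angular":[0,0,0],"claw":0},
    {"slide":[0,0,20],"angular":[0,0,0],"claw":0},
    {"slide":[0,0,20],"angular":[0,0,0],"claw":0},
    {"slide":[0,0,18],"angular":[0,0,0],"claw":0},
    {"slide":[0,0,0],"angular":[0,0,0],"claw":0},
    {"slide":[0,0,0],"angular":[0,0,0],"claw":0}
  ]
}}

```text
time: 42.35
ee_pos: [0.5681, 0.0333, 0.1153]
tcp_rot: [179.9, 0.0, 171.5]
wrist_force: [0.7, 0.0, 0.7]
opening: 0.0425
grasp_force: 0.0
```

>>> {"api": "play_rows", "payload": {
  "increments": [
    {"slide":[0,0,0],"angular":[0,0,0],"claw":-0.8},
    {"slide":[0,0,0],"angular":[0,0,0],"claw":-0.8},
    {"slide":[0,0,0],"angular":[0,0,0],"claw":-0.8},
    {"slide":[0,0,0],"angular":[0,0,0],"claw":-0.8},
    {"slide":[0,0,0],"angular":[0,0,0],"claw":-0.8},
    {"slide":[0,0,0],"angular":[0,0,0],"claw":-0.8},
    {"slide":[0,0,0],"angular":[0,0,0],"claw":-0.8}
  ],
  "squeeze": 90
}}

```text
time: 43.05
ee_pos: [0.5692, 0.0331, 0.1161]
tcp_rot: [179.8, 0.1, 171.5]
wrist_force: [-3.1, -2.0, 6.4]
opening: 0.0127
grasp_force: 88.0
```

```bash
python3 - <<'E'
from h import *
to((.568,.0331,.112))
E
```

```text
t 43.0 p [0.5692 0.0331 0.1161] rpy [1.798e+02 1.000e-01 1.715e+02] open 0.0127 gf 88.0 F [-3.1 -2.   6.4]
  to [0.568  0.0331 0.112 ] tool mm [ 1.2 -0.2  4.1]
```

>>> {"api": "play_rows", "payload": {
  "increments": [
    {"slide":[0,0,-4],"angular":[0,0,0],"claw":-0.8},
    {"slide":[0,0,-6],"angular":[0,0,0],"claw":-0.8},
    {"slide":[0,0,-8],"angular":[0,0,0],"claw":-0.8},
    {"slide":[0,0,-8],"angular":[0,0,0],"claw":-0.8},
    {"slide":[0,0,-8],"angular":[0,0,0],"claw":-0.8},
    {"slide":[0,0,-6],"angular":[0,0,0],"claw":-0.8},
    {"slide":[0,0,0],"angular":[0,0,0],"claw":-0.8},
    {"slide":[0,0,0],"angular":[0,0,0],"claw":-0.8}
  ]
}}

```text
time: 43.85
ee_pos: [0.5688, 0.0331, 0.1549]
tcp_rot: [179.9, 0.1, 171.5]
wrist_force: [-0.1, 0.1, -4.7]
opening: 0.0123
grasp_force: 87.8
```

```bash
python3 - <<'E'
from h import *
to((.516,-.3336,.16)); w,_=snap('wrist','w15'); j,k=snap('scene','s15')
cv2.imwrite('pics/m15.png',np.hstack([cv2.resize(j[140:260,240:400],(400,300)),cv2.resize(w,(400,300))])[:,:,::-1])
E
```

```text
t 43.9 p [0.5688 0.0331 0.1549] rpy [1.799e+02 1.000e-01 1.715e+02] open 0.0123 gf 87.8 F [-0.1  0.1 -4.7]
  to [ 0.516  -0.3336  0.16  ] tool mm [  -2.3 -370.5   -6.1]
```

View pics/m15.png

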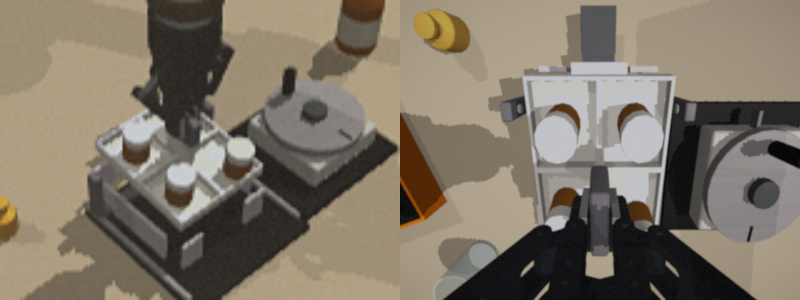

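The cassette hangs from the handle with all four jars upright, its front slightly high. I'll raise it above the posts and level it.

>>> {"api": "play_rows", "payload": {
  "increments": [
    {"slide":[0,0,-8],"angular":[0,-1,0],"claw":-0.8},
    {"slide":[0,0,-8],"angular":[0,-1.1,0],"claw":-0.8},
    {"slide":[0,0,-8],"angular":[0,-1.1,0],"claw":-0.8},
    {"slide":[0,0,-8],"angular":[0,-1,0],"claw":-0.8},
    {"slide":[0,0,-3],"angular":[0,-1,0],"claw":-0.8},
    {"slide":[0,0,0],"angular":[0,0,0],"claw":-0.8},
    {"slide":[0,0,0],"angular":[0,0,0],"claw":-0.8}
  ]
}}

```text
time: 44.65
ee_pos: [0.5675, 0.0332, 0.1898]
tcp_rot: [179.8, 5.3, 171.4]
wrist_force: [-0.7, -0.6, -5.5]
opening: 0.0126
grasp_force: 88.0
```

```bash
python3 - <<'E'
from h import *
to((.516,-.3336,.19)); w,_=snap('scene','s16')
k=bot.camera_info('scene'); o=bot.get_obs(); D=o['ee_pos'][:2]; a=np.radians(-8.3); R=np.array([[np.cos(a),-np.sin(a)],[np.sin(a),np.cos(a)]])
c=w[110:240,240:400].copy(); c=cv2.resize(c,(640,520))
for x,y in [(-.075,-.065),(-.075,.065),(.075,-.065),(.075,.065)]:
    q=D+R@[x,y]; u=((proj(k,(*q,o['ee_pos'][2]-.073+.015))-[240,110])*4).astype(int); print(u); cv2.circle(c,tuple(u.tolist()),3,(255,0,0),-1)
cv2.imwrite('pics/c16.png',c[:,:,::-1])
E
```

```text
t 44.6 p [0.5675 0.0332 0.1898] rpy [179.8   5.3 171.4] open 0.0126 gf 88.0 F [-0.7 -0.6 -5.5]
  to [ 0.516  -0.3336  0.19  ] tool mm [  -3.7 -370.4   -0.8]
[151 321]
[284 240]
[294 439]
[428 345]
```

View pics/c16.png

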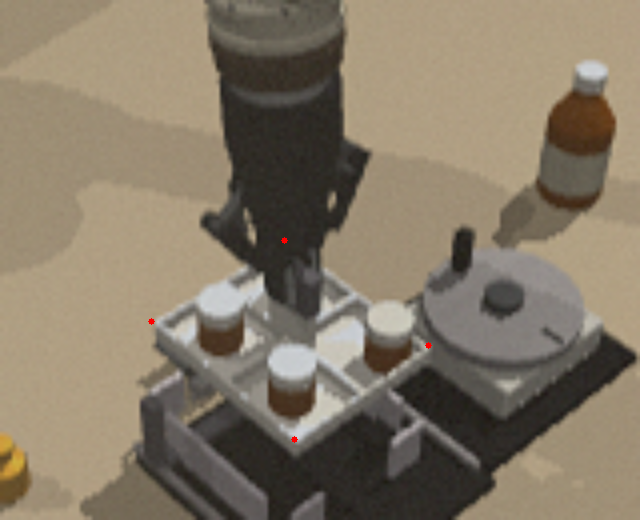

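Dots are the level prediction. Observed corners are (157,325), (296,448) and (428,352), so it is nearly level. Next I'll yaw to the case's angle and carry it over.

```bash
python3 - <<'E'
from h import *
o=bot.get_obs(); R=Ro.from_euler('xyz',o['tcp_rot'],degrees=True)
print((R.inv().apply([0,0,15.5])).round(2))
R2=Ro.from_euler('z',15.5,degrees=True)*R
print((R2.inv().apply(np.array([.516,-.3336,.192])-o['ee_pos'])*1000).round(1))
E
```

```text
[ -1.41   0.04 -15.44]
[  94.8 -357.9  -12.1]
```

>>> {"api": "play_rows", "payload": {
  "increments": [
    {"slide":[0,0,0],"angular":[-0.28,0,-3.1],"claw":-0.8},
    {"slide":[0,0,0],"angular":[-0.28,0,-3.1],"claw":-0.8},
    {"slide":[0,0,0],"angular":[-0.28,0,-3.1],"claw":-0.8},
    {"slide":[0,0,0],"angular":[-0.28,0,-3.1],"claw":-0.8},
    {"slide":[0,0,0],"angular":[-0.28,0,-3],"claw":-0.8},
    {"slide":[0,0,0],"angular":[0,0,0],"claw":-0.8}
  ]
}}

```text
time: 45.3
ee_pos: [0.5676, 0.0331, 0.1892]
tcp_rot: [179.9, 5.2, -173.1]
wrist_force: [-0.1, -0.6, -4.7]
opening: 0.0129
grasp_force: 88.0
```

>>> {"api": "play_rows", "payload": {
  "increments": [
    {"slide":[3,-10,-0.4],"angular":[0,0,0],"claw":-0.8},
    {"slide":[5,-18,-0.6],"angular":[0,0,0],"claw":-0.8},
    {"slide":[6.5,-25,-0.8],"angular":[0,0,0],"claw":-0.8},
    {"slide":[6.5,-25,-0.8],"angular":[0,0,0],"claw":-0.8},
    {"slide":[6.5,-25,-0.8],"angular":[0,0,0],"claw":-0.8},
    {"slide":[6.5,-25,-0.8],"angular":[0,0,0],"claw":-0.8},
    {"slide":[6.5,-25,-0.8],"angular":[0,0,0],"claw":-0.8}
  ]
}}

```text
time: 46.0
ee_pos: [0.5451, -0.1253, 0.1906]
tcp_rot: [179.9, 5.3, -173.2]
wrist_force: [1.0, -0.3, -4.6]
opening: 0.0127
grasp_force: 88.1
```

>>> {"api": "play_rows", "payload": {
  "increments": [
    {"slide":[6.5,-25,-0.8],"angular":[0,0,0],"claw":-0.8},
    {"slide":[6.5,-25,-0.8],"angular":[0,0,0],"claw":-0.8},
    {"slide":[6.5,-25,-0.8],"angular":[0,0,0],"claw":-0.8},
    {"slide":[6.5,-25,-0.8],"angular":[0,0,0],"claw":-0.8},
    {"slide":[6.5,-25,-0.8],"angular":[0,0,0],"claw":-0.8},
    {"slide":[5,-20,-0.8],"angular":[0,0,0],"claw":-0.8},
    {"slide":[4,-15,-0.8],"angular":[0,0,0],"claw":-0.8},
    {"slide":[3,-10,-0.4],"angular":[0,0,0],"claw":-0.8}
  ]
}}

```text
time: 46.8
ee_pos: [0.5211, -0.2992, 0.192]
tcp_rot: [179.9, 5.3, -173.2]
wrist_force: [0.7, 0.4, -4.6]
opening: 0.0126
grasp_force: 88.0
```

```bash
python3 - <<'E'
from h import *
to((.516,-.3336,.19)); w,k=snap('top','t17'); s,ks=snap('scene','s17'); o=bot.get_obs()
cv2.imwrite('pics/m17.png',np.hstack([cv2.resize(w[160:310,390:540],(400,400)),cv2.resize(s[200:360,120:280],(400,400))])[:,:,::-1])
i=bot.camera_info('wrist'); snap('wrist','w17')
E
```

```text
t 46.8 p [ 0.5211 -0.2992  0.192 ] rpy [ 179.9    5.3 -173.2] open 0.0126 gf 88.0 F [ 0.7  0.4 -4.6]
  to [ 0.516  -0.3336  0.19  ] tool mm [  9.3 -33.6   1.1]
```

View pics/m17.png

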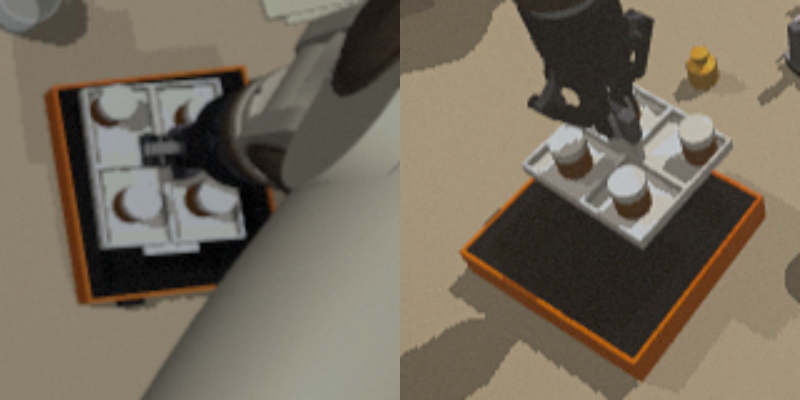

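The cassette with all jars is above the case and aligned in yaw. It needs about 34 mm more to the right.

>>> {"api": "play_rows", "payload": {
  "increments": [
    {"slide":[3,-11,0.3],"angular":[0,0,0],"claw":-0.8},
    {"slide":[3,-12,0.3],"angular":[0,0,0],"claw":-0.8},
    {"slide":[3,-9,0.3],"angular":[0,0,0],"claw":-0.8},
    {"slide":[0,-2,0],"angular":[0,0,0],"claw":-0.8},
    {"slide":[0,0,0],"angular":[0,0,0],"claw":-0.8},
    {"slide":[0,0,0],"angular":[0,0,0],"claw":-0.8}
  ]
}}

```text
time: 47.55
ee_pos: [0.5169, -0.3325, 0.1904]
tcp_rot: [179.9, 5.3, -173.1]
wrist_force: [0.2, -1.1, -5.3]
opening: 0.0124
grasp_force: 88.4
```

>>> {"api": "play_rows", "payload": {
  "increments": [
    {"slide":[0.9,0,10],"angular":[0,0,0],"claw":-0.8},
    {"slide":[1.4,0,15],"angular":[0,0,0],"claw":-0.8},
    {"slide":[1.4,0,15],"angular":[0,0,0],"claw":-0.8},
    {"slide":[1.4,0,15],"angular":[0,0,0],"claw":-0.8},
    {"slide":[0.9,0,10],"angular":[0,0,0],"claw":-0.8},
    {"slide":[0,0,0],"angular":[0,0,0],"claw":-0.8},
    {"slide":[0,0,0],"angular":[0,0,0],"claw":-0.8}
  ]
}}

```text
time: 48.25
ee_pos: [0.5169, -0.3325, 0.1252]
tcp_rot: [179.9, 5.3, -173.1]
wrist_force: [0.7, -0.4, -4.9]
opening: 0.0128
grasp_force: 88.4
```

```bash
python3 - <<'E'
from h import *
to((.516,-.3336,.09)); w,k=snap('top','t18'); s,ks=snap('scene','s18')
cv2.imwrite('pics/m18.png',np.hstack([cv2.resize(w[160:310,390:540],(400,400)),cv2.resize(s[220:360,130:270],(400,400))])[:,:,::-1])
E
```

```text
t 48.2 p [ 0.5169 -0.3325  0.1252] rpy [ 179.9    5.3 -173.1] open 0.0128 gf 88.4 F [ 0.7 -0.4 -4.9]
  to [ 0.516  -0.3336  0.09  ] tool mm [ 4.3 -1.1 34.9]
```

View pics/m18.png

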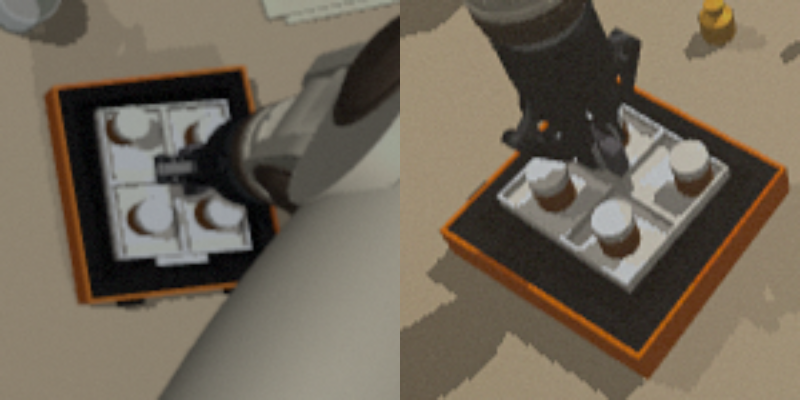

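```bash
python3 - <<'E'
from h import *
k=bot.camera_info('top'); f=lambda u,v:(390+(u+.5)*.375-.5,160+(v+.5)*.375-.5)
c=[f(97,107),f(228,100),f(252,250),f(115,260)]
X=np.array([ray(k,*p,.064)[:2] for p in c]); print(X.round(4),X.mean(0).round(4))
im=cv2.imread('pics/t12.png'); h=cv2.cvtColor(im,cv2.COLOR_BGR2HSV)
m=(h[...,2]<45).astype('uint8'); m[:, :400]=0; m[:,510:]=0; m[:175]=0; m[285:]=0
n,l,s,cc=cv2.connectedComponentsWithStats(m); b=1+np.argmax(s[1:,4]); print(s[b],cc[b])
pts=np.argwhere(l==b)[:,::-1]; r=cv2.minAreaRect(pts.astype(np.float32)); box=cv2.boxPoints(r); B=np.array([ray(k,*p,.04)[:2] for p in box]); print(B.round(4),B.mean(0).round(4))
E
```

```text
[[ 0.5871 -0.2574]
 [ 0.6003 -0.3898]
 [ 0.4502 -0.407 ]
 [ 0.4344 -0.2728]] [ 0.518  -0.3318]
[ 412  187   84   84 5482] [452.7812842  228.79770157]
[[ 0.6072 -0.2245]
 [ 0.6489 -0.4207]
 [ 0.4293 -0.4455]
 [ 0.3906 -0.2577]] [ 0.519  -0.3371]
```

>>> {"api": "play_rows", "payload": {
  "increments": [
    {"slide":[-0.6,-1,10],"angular":[0,0,0],"claw":-0.8},
    {"slide":[-0.6,-1,10],"angular":[0,0,0],"claw":-0.8},
    {"slide":[0.9,0,9],"angular":[0,0,0],"claw":-0.8},
    {"slide":[0.3,0,4],"angular":[0,0,0],"claw":-0.8},
    {"slide":[0,0,0],"angular":[0,0,0],"claw":-0.8},
    {"slide":[0,0,0],"angular":[0,0,0],"claw":-0.8}
  ]
}}

```text
time: 48.95
ee_pos: [0.5201, -0.334, 0.0924]
tcp_rot: [179.9, 5.3, -173.1]
wrist_force: [0.4, 0.1, -4.0]
opening: 0.0126
grasp_force: 88.4
```

>>> {"api": "play_rows", "payload": {
  "increments": [
    {"slide":[0.2,0,2],"angular":[0,0,0],"claw":-0.8},
    {"slide":[0.2,0,2],"angular":[0,0,0],"claw":-0.8},
    {"slide":[0,0,0],"angular":[0,0,0],"claw":-0.8},
    {"slide":[0,0,0],"angular":[0,0,0],"claw":-0.8}
  ]
}}

```text
time: 49.35
ee_pos: [0.5201, -0.334, 0.0883]
tcp_rot: [179.9, 5.3, -173.1]
wrist_force: [-0.2, -0.5, -5.1]
opening: 0.0125
grasp_force: 88.4
```

```bash
python3 - <<'E'
from h import *
to((.516,-.3336,.08))
E
```

```text
t 49.4 p [ 0.5201 -0.334   0.0883] rpy [ 179.9    5.3 -173.1] open 0.0125 gf 88.4 F [-0.2 -0.5 -5.1]
  to [ 0.516  -0.3336  0.08  ] tool mm [4.7 0.9 7.9]
```

>>> {"api": "play_rows", "payload": {
  "increments": [
    {"slide":[0.1,0,2],"angular":[0,0,0],"claw":-0.8},
    {"slide":[0.1,0,2],"angular":[0,0,0],"claw":-0.8},
    {"slide":[0,0,0],"angular":[0,0,0],"claw":-0.8},
    {"slide":[0,0,0],"angular":[0,0,0],"claw":-0.8}
  ]
}}

```text
time: 49.75
ee_pos: [0.5202, -0.3339, 0.0842]
tcp_rot: [179.9, 5.3, -173.1]
wrist_force: [0.1, -0.2, -5.4]
opening: 0.0127
grasp_force: 88.4
```

>>> {"api": "play_rows", "payload": {
  "increments": [
    {"slide":[0.1,0,1],"angular":[0,0,0],"claw":-0.8},
    {"slide":[0.1,0,1],"angular":[0,0,0],"claw":-0.8},
    {"slide":[0,0,0],"angular":[0,0,0],"claw":-0.8},
    {"slide":[0,0,0],"angular":[0,0,0],"claw":-0.8}
  ]
}}

```text
time: 50.15
ee_pos: [0.5202, -0.334, 0.0822]
tcp_rot: [179.9, 5.3, -173.1]
wrist_force: [-0.4, -0.3, -4.1]
opening: 0.0126
grasp_force: 88.4
```

>>> {"api": "play_rows", "payload": {
  "increments": [
    {"slide":[0.1,0,1],"angular":[0,0,0],"claw":-0.8},
    {"slide":[0.1,0,1],"angular":[0,0,0],"claw":-0.8},
    {"slide":[0,0,0],"angular":[0,0,0],"claw":-0.8},
    {"slide":[0,0,0],"angular":[0,0,0],"claw":-0.8}
  ]
}}

```text
time: 50.55
ee_pos: [0.5203, -0.3341, 0.0806]
tcp_rot: [179.9, 5.3, -173.1]
wrist_force: [-0.7, -0.3, -1.6]
opening: 0.0125
grasp_force: 88.7
```

>>> {"api": "play_rows", "payload": {
  "increments": [
    {"slide":[0.1,0,1],"angular":[0,0,0],"claw":-0.8},
    {"slide":[0,0,0],"angular":[0,0,0],"claw":-0.8},
    {"slide":[0,0,0],"angular":[0,0,0],"claw":-0.8}
  ]
}}

```text
time: 50.85
ee_pos: [0.5202, -0.3341, 0.0803]
tcp_rot: [179.9, 5.3, -173.1]
wrist_force: [-4.3, 1.0, 4.4]
opening: 0.0129
grasp_force: 89.8
```

Contact made; release and withdraw.

>>> {"api": "play_rows", "payload": {
  "increments": [
    {"slide":[0,0,0],"angular":[0,0,0],"claw":-0.6},
    {"slide":[0,0,0],"angular":[0,0,0],"claw":-0.4},
    {"slide":[0,0,0],"angular":[0,0,0],"claw":-0.2},
    {"slide":[0,0,0],"angular":[0,0,0],"claw":-0.1},
    {"slide":[0,0,0],"angular":[0,0,0],"claw":-0.1},
    {"slide":[0,0,0],"angular":[0,0,0],"claw":-0.1}
  ]
}}

```text
time: 51.45
ee_pos: [0.5202, -0.334, 0.0792]
tcp_rot: [179.9, 5.3, -173.1]
wrist_force: [0.1, 0.3, -0.5]
opening: 0.038
grasp_force: 0.0
```

>>> {"api": "play_rows", "payload": {
  "increments": [
    {"slide":[0,0,-10],"angular":[0,0,0],"claw":-0.1},
    {"slide":[0,0,-20],"angular":[0,0,0],"claw":-0.1},
    {"slide":[0,0,-30],"angular":[0,0,0],"claw":-0.1},
    {"slide":[0,0,-30],"angular":[0,0,0],"claw":-0.1},
    {"slide":[0,0,-30],"angular":[0,0,0],"claw":-0.1},
    {"slide":[40,0,-10],"angular":[0,0,0],"claw":-0.1},
    {"slide":[40,0,0],"angular":[0,0,0],"claw":-0.1},
    {"slide":[40,0,0],"angular":[0,0,0],"claw":-0.1}
  ]
}}

```text
time: 52.25
ee_pos: [0.3887, -0.3501, 0.1988]
tcp_rot: [180.0, 5.4, -173.0]
wrist_force: [-0.4, 0.3, 0.8]
opening: 0.0384
grasp_force: 0.0
```

>>> {"api": "play_rows", "payload": {
  "increments": [
    {"slide":[0,40,0],"angular":[0,0,0],"claw":-0.1},
    {"slide":[0,40,0],"angular":[0,0,0],"claw":-0.1},
    {"slide":[0,40,0],"angular":[0,0,0],"claw":-0.1},
    {"slide":[0,40,0],"angular":[0,0,0],"claw":-0.1},
    {"slide":[0,40,0],"angular":[0,0,0],"claw":-0.1},
    {"slide":[0,0,0],"angular":[0,0,0],"claw":-0.1},
    {"slide":[0,0,0],"angular":[0,0,0],"claw":-0.1}
  ]
}}

```text
time: 52.95
ee_pos: [0.3658, -0.151, 0.1991]
tcp_rot: [179.9, 5.4, -173.0]
wrist_force: [0.1, 0.8, 0.5]
opening: 0.0384
grasp_force: 0.0
```

```bash
python3 - <<'E'
from h import *
to((.516,-.3336,.08)); w,k=snap('top','t19'); s,ks=snap('scene','s19')
cv2.imwrite('pics/m19.png',np.hstack([cv2.resize(w[150:310,220:540],(500,250)),cv2.resize(s[210:360,130:310],(300,250))])[:,:,::-1])
E
```

```text
t 53.0 p [ 0.3658 -0.151   0.1991] rpy [ 179.9    5.4 -173. ] open 0.0384 gf 0.0 F [0.1 0.8 0.5]
  to [ 0.516  -0.3336  0.08  ] tool mm [-114.9 -199.8  130.3]
```

View pics/m19.png

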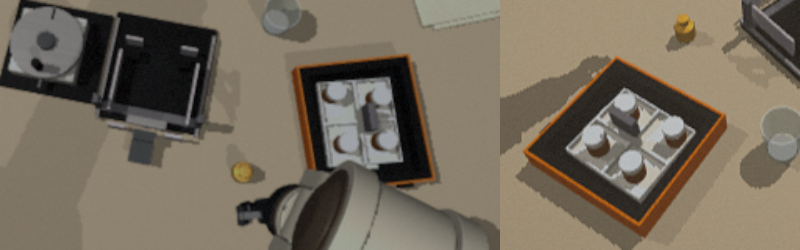

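The cassette lies flat in the case recess with all four jars upright. The bottle, beaker and weight look untouched, and the arm is clear.

```bash
python3 -c "
from workcell import bot
print(bot.job_done())"
```

```text
the job is handed in; nothing more can be done
None
```

All four jars are upright in the cassette, the wheel was turned one full revolution clockwise, and the cassette was unlatched and set down in the transit case. The job was handed in at about 53 s; no verdict came back.

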